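# Stack the colour beakers and clamp them with the ratchet

## Task

Nest the spare stepped beaker upright into its twin that stands in the ratchet clamp, fully seated, and let go of it. Then take hold of the crossbar of the clamp's trigger and pump it until the sprung pad bears on the lower beaker and is pushed in to about the middle of its spring travel, never nearly all the way in, which would crush the beaker. Move the jaw with the trigger only, leave the other things on the table where they are, and finish still gripping the crossbar, keeping that pressure on the beaker.

Things in the scene. Friction and masses are not known exactly. Their poses are not given: they have to be found in the camera images.
- beaker: Spare beaker, black plastic, open top, 90 g, upright on the table: lower part 50 mm across, 32 mm high, then a step out to a wide upper part 62 mm across (grip this) up to the rim at 64 mm; wall 3 mm; inside, 36 mm above the underside, is a flat ledge. A plain cup without a step and a closed jar stand near it. Origin: centre of the underside; z up its axis.
- beaker_low: Lower beaker, the spare one's twin, loose and upright on the clamp's bed before the fixed V jaw, underside 8 mm above the table. A beaker nested in it stands on its ledge, underside 36 mm above this one's, with 3 mm of play all round; its wide part then stands wholly above this one's rim. Origin: centre of the underside; z up.
- clamp: Ratchet clamp bolted to the table: base plate 370 x 70 mm, at one end a V jaw 68 mm high and the beaker's bed, at the other (x -86 to -58 mm) a black rear grip 132 mm high, between them a housing 108 mm high with the toothed bar through it. Origin: on the table under the trigger's pivot, which is 100 mm up; x along the bar from trigger to V jaw, the way the jaw closes; z up. Beaker at x 200 mm.
- crossbar: Black round bar atop the bail-shaped trigger, to be gripped: 14 mm thick, along the clamp's y, 50 mm free between the bail's arms. Grip from above, fingers before and behind it (closing along clamp x); it may turn between the fingers. Origin: its middle, 90 mm from the pivot. At rest 22 mm to the jaw's side of the pivot and 187 mm up; pulled back 45 mm along clamp -x (3 mm higher at mid-swing).
- trigger (a joint): Swing of the trigger, rad: 0 = rest, leaning 0.25 to the jaw; 0.5 = fully back towards the rear grip. A spring returns it. Pulling back drives the bar 50 mm per rad (25 mm a stroke, less up to 10 mm until a pin is caught; pins are 10 mm apart, so let it return nearly to 0 between pulls). The return leaves the bar in place. Needs 2 to 8 N at the crossbar when free, about 12 N with the pad half in.
- bar (a joint): Advance of the toothed bar and its jaw towards the V jaw, m, 0 to 0.08; starts at 0 to 0.03 (up to a few mm more as a pin settles on the pawl); the pad meets the beaker at about 0.050. A brake of 6 N holds it between strokes: too weak to keep the pad half pressed, so when the trigger is let go the bar slips back until the pad is only 3 to 5 mm in.
- jaw: Moving jaw, dark steel block at the front end of the bar, 20 mm along x, 46 mm wide, 30 mm high; origin: its centre, 54 mm above the table; axes as the clamp's. It carries the sprung pad on a stem. Not to be touched.
- pad (a joint): How far the sprung pad is pushed in towards the jaw, m: 0 = out and free (20 mm of gap between jaw block and pad), 0.02 = bottomed. 1.2 N per mm. Wanted at the end: about 0.010; above 0.017 the beaker counts as crushed.
- pad_face: Rubber pad at the front of the jaw, 34 mm wide, 24 mm high, 8 mm thick; origin: centre of its front face, 54 mm above the table, which touches the wide part of the lower beaker. Its front face is 38 mm ahead of the jaw block's centre when out, 28 mm when half in.
- plain_cup: Bystander: plain straight black cup, no step, 66 mm across, 75 mm high. Leave alone. Origin: centre of the underside.
- jar: Bystander: white closed jar, 60 mm across, 62 mm high. Leave alone. Origin: centre of the underside.
- tube: Bystander: black squeeze tube standing on its cap, 46 mm across, 155 mm high. Leave alone. Origin: centre of the underside.
- tint_brush: Bystander: flat black tint brush lying on the table beyond the clamp, 230 mm long. Leave alone.
- developer: Bystander: white bottle, 68 mm across, 190 mm high, to the left of the clamp. Leave alone. Origin: centre of the underside.
Mind the look-alikes: they are no part of the job. What is shaped like the beaker_low but red is not meant.

How it is judged (in metres and radians):
On the way, in this order (a step that is already met when the one before it is completed fails the run):
1. the spare beaker is nested upright and fully seated in the lower one and let go (z of beaker in the frame of beaker_low between 0.033 and 0.039 m and horizontal distance between beaker and beaker_low below 0.006 m and angle between beaker's own z axis and vertical below 0.1 rad and contact force between the fingers and beaker below 0.1 N and linear speed of beaker below 0.02 m/s), for 0.2 s.
2. the pad bears on the lower beaker, pressed in by the trigger (value of joint pad above 0.002 m and contact force between pad_face and beaker_low above 1.5 N and contact force between the fingers and crossbar above 1 N), for 0.1 s.
At the end, for the whole second after the job is handed in: The fingers still grip the crossbar (over 1 N); the pad is pushed in 6 to 14 mm of its 20 mm and presses the lower beaker with over 4 N; the spare beaker stands untouched and at rest in the lower one, underside 33 to 39 mm above the other's, centred within 6 mm; both upright within 0.1 rad (all of step 1 and value of joint pad between 0.006 and 0.014 m and contact force between pad_face and beaker_low above 4 N and contact force between the fingers and crossbar above 1 N and angle between beaker_low's own z axis and vertical below 0.1 rad and horizontal distance between beaker_low and pad_face below 0.04 m); the arm keeps its last pose, push and grip.
It fails at once if the beaker is crushed: the pad is pushed in more than 17 mm (value of joint pad above 0.017 m).
It fails at once if the robot touches the moving jaw or its pad (contact force between any of the arm, the fingers and jaw above 1 N).
It fails at once if a bystander is moved more than 30 mm (distance of any of plain_cup, jar, tube, tint_brush, developer from where it was at the start of the episode above 0.03 m).
It also fails if it takes over 72 s, if anything falls off the work surface, if the arm or the gripper's body presses on something with over 40 N, if the wrist force passes 120 N, or if a joint passes its speed limit or range.

## Robot

A 6-joint arm with a two-finger parallel gripper is mounted at the origin on the work surface. World frame = base frame: x ahead of the robot, y to its left, z up, the work surface at z = 0. Lengths are in mm, angles in rad, forces in N, time in s.
With the tool pointing down it reaches from about 350 to 775 mm from the base axis. Payload 7.3 kg.
Tool frame: the origin (TCP) lies at the very end of the fingers, on their centre line; the grasp point (between the pads) lies 19 mm behind it; z points along the fingers, x is the direction in which the jaws open and shut, and the axes are right-handed (so a half turn about z gives the same grasp; the last joint's range is limited). The gripper opens to 92 mm and grips with 3 to 60 N. Pads are 19 mm wide; open, the fingers measure 130 mm over their backs; the gripper's body (75 mm by 190 mm) begins 47 mm behind the grasp point.
Start: joints at [1.147, 0.342, 1.524, -0, 1.275, -0.146], TCP at [143.962, 504.898, 200.841] pointing down, gripper open.
Joint ranges: [-2.53, 2.53], [-0.77, 2.02], [0.04, 2.7], [-1, 4.14], [0.28, 2.66], [-3.11, 3.11]. Speed limits (rad/s): [2.57, 2.57, 3.14, 3.14, 3.14, 3.14].

## Interface

Orientations are given as [roll, pitch, yaw] about the fixed x, y, z axes, in that order (R = Rz(yaw) Ry(pitch) Rx(roll)).
In Python, from plant import bot, capture, camera_params gives the robot as it stands.
- The arm moves only by the shell command python3 -m jog 'ROWS' [OPENING]. ROWS is a JSON object of lists of equal length, an entry for each row: "xyz": the shift along the world's x, y, z as a fraction of full scale, a list of three; "angular": the turn, a rotation vector about the world's x, y, z as a fraction of full scale, a list of three. In form: {"xyz": [[x, y, z], ...], "angular": [[wx, wy, wz], ...]}. A call has 1 to 10 rows; each row shifts and turns the pose as measured when the row begins; what a row does not reach is not made up. Full scale, the value 1, is 2 cm for a shift and 6 degrees for a turn. A row lasts 1/10 s, in which the tool goes at most 50 mm and 8.59 degrees, less where a joint would pass 70% of its speed; a pose out of reach is approached as far as the arm can. A call with a number of a shift or a turn outside -1 to 1 is refused whole. A call with a gripper value outside its range is refused whole. OPENING is the closure, from -1 (fully open) to 1 (shut), set as the call begins (- or left out, the last holds). The fingers move at their own pace and stop on an object; the grip force is fixed at half the most. Time passes only in rows, so rows that do not move let the fingers close. It gives the time, the measured TCP pose, the force and the opening at its end, in the units of the state.
- bot.get_obs(): the state, without advancing time (a new reading comes with each control period).
- capture(name): name is "side" or "top"; returns the picture (420x560x3 uint8, red, green, blue); there is no depth.
- camera_params(name): a dict with "fx", "fy", "cx", "cy" (pixels), "rvec" (rotation vector, rad) and "tvec" (3), from world to camera coordinates, as OpenCV has them. Camera axes: x right, y down, z forward; pixel columns grow to the right and rows downward; lengths in mm; the calibration is good to about 2 mm. A picture is of the moment at which its call begins. camera_params takes no time and is no camera call.
- bot.close_job(): hands the job in, once; it reports no verdict.
The state is a dict: "time": time; "joint_positions": joint angles; "dq": joint speeds; "tau": joint torques, N m; "tool_pos": TCP position; "tcp_rot": TCP orientation; "contact_force": force on the tool from outside, world axes, zero at the start; "moment": the same for the moment, N m; "grip_width": finger opening in mm.
Only numpy, scipy, OpenCV 4.12 (cv2) and the standard library are available. Lean on these libraries where they do the work, as an engineer would, in place of code of your own. Each camera call takes 0.05 s, during which the arm holds its last target.

## Working session

There is one attempt and no reset: what is moved stays moved. The work goes in short steps, Python scripts to look and compute and a shell command to move; the robot and the scene stay as the last step left them, time stands still between calls to the robot, and variables do not carry over. Pictures are saved under pics/ and viewed, and the job is handed in when it is done.

```bash
ls; mkdir -p pics; python3 - <<'E'
from plant import bot, capture, camera_params
import cv2
for n in ("side","top"):
    cv2.imwrite(f"pics/{n}0.png",cv2.cvtColor(capture(n),cv2.COLOR_RGB2BGR)); print(n,camera_params(n))
print(bot.get_obs())
E
```

```text
pics
side {'fx': 400.535194367182, 'fy': 400.535194367182, 'cx': 285.79985708568876, 'cy': 209.8925459637172, 'rvec': array([ 2.28750679, -0.34360368,  0.12107381]), 'tvec': array([-521.3381439 ,  237.35932   , 1031.32598565])}
top {'fx': 450.5268092801916, 'fy': 450.5268092801916, 'cx': 274.27093500184407, 'cy': 205.92379770736997, 'rvec': array([ 2.17420758, -2.14829253,  0.13638309]), 'tvec': array([   4.77851329,  538.76703739, 1182.33256688])}
{'time': 0.1, 'joint_positions': array([ 1.14699237e+00,  3.42653727e-01,  1.52484516e+00, -1.88953394e-05,
        1.27539213e+00, -1.45944529e-01]), 'dq': array([ 0.00067441, -0.00051516, -0.00412551, -0.0007891 , -0.00158327,
        0.00091717]), 'tau': array([ 1.93827822e-03, -4.32003057e+01, -2.44695801e+01,  7.20284041e-02,
        5.27072826e-02, -3.15952730e-05]), 'tool_pos': array([143.81360523, 504.54477168, 200.24076509]), 'tcp_rot': array([-3.14142171e+00,  1.28718473e-03,  1.29294252e+00]), 'contact_force': array([-0.27575528,  0.25996424,  0.49204131]), 'moment': array([-0.01974293, -0.00321976,  0.01074969]), 'grip_width': 91.87261161649097}
```

View pics/side0.png

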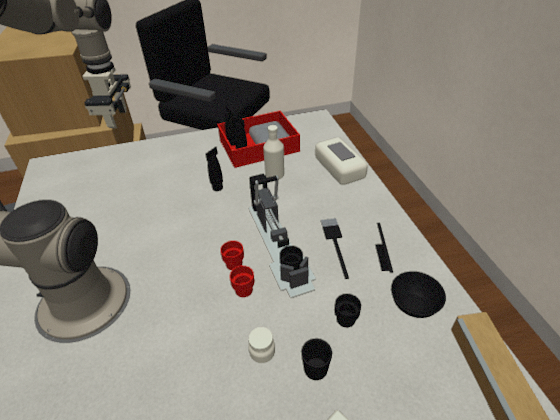

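View pics/top0.png

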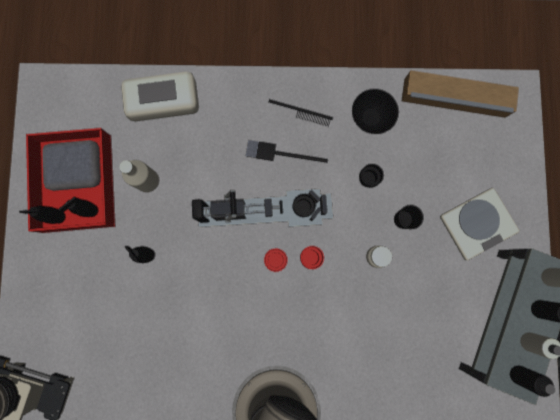

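```bash
cat > h.py <<'E'
import numpy as np, cv2
from plant import bot, capture, camera_params
def P(n):
    c=camera_params(n);K=np.array([[c['fx'],0,c['cx']],[0,c['fy'],c['cy']],[0,0,1.]])
    return K,np.array(c['rvec'],float),np.array(c['tvec'],float)
def proj(n,p):
    K,r,t=P(n); return cv2.projectPoints(np.array(p,float).reshape(-1,3),r,t,K,None)[0].reshape(-1,2)
def ray(n,uv,z):
    K,r,t=P(n);R=cv2.Rodrigues(r)[0];o=-R.T@t
    d=R.T@np.linalg.inv(K)@np.array([uv[0],uv[1],1.]); return o+d*(z-o[2])/d[2]
def snap(n,name,box=None,s=1):
    im=cv2.cvtColor(capture(n),cv2.COLOR_RGB2BGR); cv2.imwrite(f'pics/{name}_raw.png',im)
    crop(im,name,box,s); return im
def crop(im,name,box,s):
    if box: im=im[box[1]:box[3],box[0]:box[2]]
    cv2.imwrite(f'pics/{name}.png',cv2.resize(im,None,fx=s,fy=s,interpolation=cv2.INTER_CUBIC))
E
python3 - <<'E'
from h import *
s=cv2.imread('pics/side0.png');t=cv2.imread('pics/top0.png')
crop(s,'c1',(220,160,380,390),2.6); crop(t,'c2',(180,140,440,280),3)
for n in("side","top"):
    K,r,tv=P(n);R=cv2.Rodrigues(r)[0];print(n,-R.T@tv)
E
```

```text
side [ 347.18552678 -730.83797248  858.54776439]
top [ 391.92999999   16.42347002 1238.67840791]
```

View pics/c1.png

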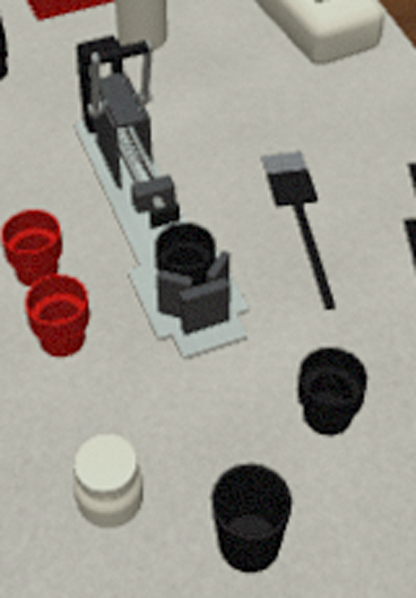

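View pics/c2.png

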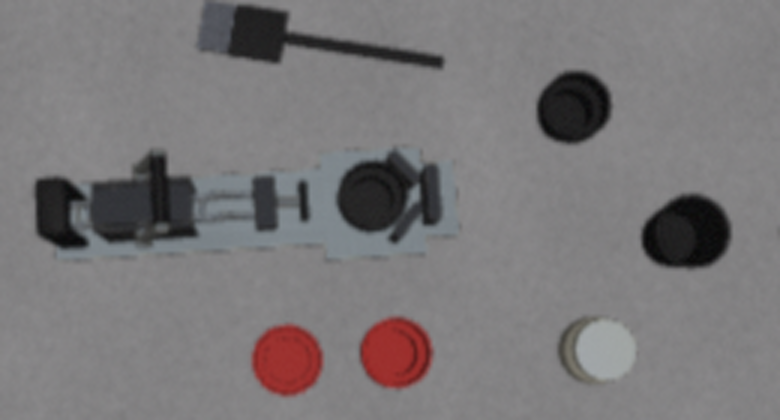

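```bash
cat > m.py <<'E'
from h import *
from scipy.optimize import least_squares
def mask(n,im,seed,thr):
    g=im.max(2); m=(g<thr).astype(np.uint8)
    _,l=cv2.connectedComponents(m); return (l==l[seed[1],seed[0]]).astype(np.uint8)
def rimfit(n,m,z,r,side):
    c=max(cv2.findContours(m,0,cv2.CHAIN_APPROX_NONE)[0],key=cv2.contourArea)[:,0,:]
    w=np.array([ray(n,p,z)[:2] for p in c])
    K,rv,t=P(n);R=cv2.Rodrigues(rv)[0];o=(-R.T@t)[:2]
    c0=w.mean(0)
    for i in range(8):
        d=(c0-o)/np.linalg.norm(c0-o)
        s=w[((w-c0)@d)>side*r]
        f=least_squares(lambda q:np.hypot(*(s-q[:2]).T)-q[2],[*c0,r],loss='soft_l1'); 
        f2=least_squares(lambda q:np.hypot(*(s-q).T)-r,c0,loss='soft_l1');c0=f2.x
    return f.x,f2.x,np.sqrt((f2.fun**2).mean()),len(s)
E
python3 - <<'E'
from m import *
s=cv2.imread('pics/side0.png');t=cv2.imread('pics/top0.png')
print(t[140:240,371].max(1)[20:55], t[205,280:335].max(1))
for thr in (50,65,80):
    for n,im,sd in (('top',t,(371,170)),('side',s,(347,300))):
        m=mask(n,im,sd,thr); print(thr,n,cv2.boundingRect(m),m.sum(),*rimfit(n,m,64,31,0.2))
E
```

```text
[131 131 129  98  48  20  22  31  32  26  20  15  25  27  31  32  32  32
  35  32  32  34  34  29  28  32  32  64 112 131 133 133 132 133 134] [ 44  39  85 137 141 139 140 140 143 142 140 126  79  43  38  38  38  39
  37  39  39  40  38  39  39  40  36  38  37  34  24  31  38  33  27  54
  99 136 139 122  62  32  38  58  57  59  83 124 136 138 138 132 117 135
 135]
50 top (359, 164, 24, 23) 420 [ 622.55126856 -246.73931951   27.4165292 ] [ 619.57523635 -243.27059183] 1.3762695608606867 28
50 side (335, 294, 26, 33) 670 [ 622.26375708 -247.23786829   28.1584386 ] [ 620.36979797 -250.25755876] 1.22055179692082 31
65 top (359, 164, 24, 24) 443 [ 621.91546546 -245.41170531   28.89911918] [ 620.18291831 -243.33754124] 0.9600761537387965 29
65 side (335, 294, 26, 33) 678 [ 622.16814963 -247.50028324   28.58109054] [ 620.40408012 -249.93082097] 1.0860960805532263 31
80 top (359, 164, 25, 24) 462 [ 622.36698816 -246.7675093    28.71936959] [ 620.32156422 -244.6708636 ] 1.0887926320534773 29
80 side (335, 294, 26, 33) 688 [ 622.43428144 -247.52473139   28.88852425] [ 621.14517142 -249.76106669] 0.9858680102455165 30
```

```bash
python3 - <<'E'
from m import *
s=cv2.imread('pics/side0.png');t=cv2.imread('pics/top0.png')
for n,im,sd in (('top',t,(371,170)),('side',s,(347,300))):
    m=mask(n,im,sd,75); print(n,*rimfit(n,m,64,29.7,0.1))
for n,im,sd in (('top',t,(304,205)),('side',s,(290,255))):
  for thr in (46,50,60):
    m=mask(n,im,sd,thr); print(n,thr,cv2.boundingRect(m),m.sum())
crop(t,'d1',(185,180,345,235),5)
crop(s,'d2',(240,160,330,300),4)
h=cv2.cvtColor(t,cv2.COLOR_BGR2HSV); print(t[225,215:260:8],t[195,315],t[240,250])
E
```

```text
top [ 621.78351013 -245.88296626   29.14442264] [ 621.32842581 -245.33609847] 0.7565347153260845 29
side [ 622.62225311 -247.35765966   28.69459713] [ 621.99769302 -248.43797867] 0.7920097614105426 31
top 46 (293, 193, 24, 24) 408
top 50 (293, 193, 25, 24) 426
top 60 (293, 192, 33, 29) 573
side 46 (280, 246, 23, 24) 392
side 50 (280, 246, 28, 25) 422
side 60 (280, 246, 28, 42) 774
[[128 127 122]
 [121 119 116]
 [125 126 126]
 [120 120 120]
 [129 129 130]
 [131 131 133]] [60 58 56] [131 129 131]
```

View pics/d1.png

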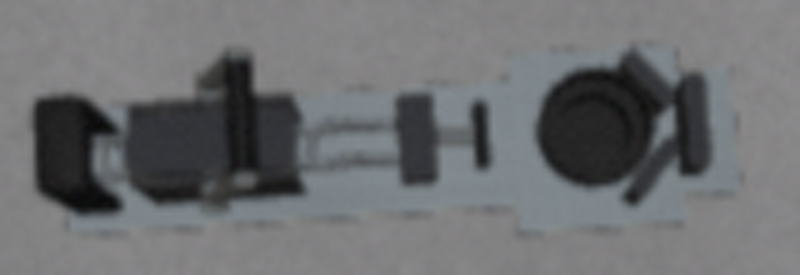

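View pics/d2.png

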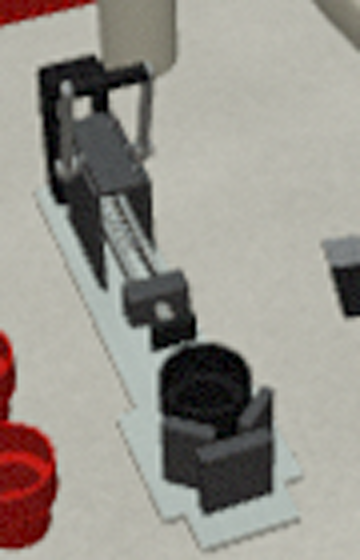

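```bash
python3 - <<'E'
from m import *
s=cv2.imread('pics/side0.png');t=cv2.imread('pics/top0.png')
for n,im,sd in (('top',t,(304,205)),('side',s,(290,255))):
  for side in (-0.3,0,.3):
    m=mask(n,im,sd,46); print(n,*rimfit(n,m,72,29.7,side))
f=lambda u,v:(u/5+185,v/5+180)
for nm,uv,z in (('xbar',(240,113),194),('xb end1',(237,55),190),('xb end2',(243,172),190),('jaw',(417,139),69),('pad',(482,135),66),('pl',(68,232),5),('pr',(515,210),5),('rear up',(60,98),132),('rear dn',(60,195),132)):
    print(nm,ray('top',(np.array(f(*uv))),z))
# side crossbar ends
g=lambda u,v:(u/4+240,v/4+160)
for uv in ((100,82),(150,70)): print('side xb',ray('side',g(*uv),190))
E
```

```text
top [541.12223764 -68.25235255  26.90885588] [537.77486457 -67.86054806] 2.8779466683993826 40
top [542.42459285 -69.18078603  25.84782897] [537.56436497 -68.00320093] 2.8379467616227423 34
top [544.4595836  -71.03556528  23.67608983] [537.5216502  -68.71699899] 2.788467953606221 28
side [538.81796741 -67.45481484  27.78649401] [538.56765733 -69.83942743] 1.6259917466393672 33
side [539.05571676 -67.41317309  27.73986541] [538.76123651 -69.9598721 ] 1.4054846271201464 28
side [539.48980261 -67.61600466  27.80440686] [538.84244869 -69.90704175] 1.2289347953770895 23
xbar [525.67016132 108.45837916 194.        ]
xb end1 [553.68063816 110.84642876 190.        ]
xb end2 [498.38519937 106.77720873 190.        ]
jaw [529.11596299  26.6821327   69.        ]
pad [531.99897824  -7.33989024  66.        ]
pl [482.94393174 217.84177738   5.        ]
pr [498.01260593 -27.11125197   5.        ]
rear up [539.99307233 203.18595952 132.        ]
rear dn [491.78398333 201.62697473 132.        ]
side xb [521.31568812 106.32858689 190.        ]
side xb [556.97267725 108.49298251 190.        ]
```

Candidates for the spare: black stepped beaker (top 371,175; side 347,310), plain cup (408,216; 316,358), red stepped beakers (276,260; 312,257). The crops show the first one is the only black one with an inner ledge and a narrower foot, so that one is the spare, at about (622,-247). The lower beaker is at about (538.5,-68.5) and the crossbar at about (526,108). They are 177 mm apart, against 178 expected.

```bash
python3 -m jog '{"xyz":[[0.5,0,1],[0.8,0,1],[1,-0.5,1],[1,-1,1],[1,-1,0.5],[1,-1,0],[1,-1,0],[1,-1,0],[1,-1,0],[1,-1,0]],"angular":[[0,0,0],[0,0,0],[0,0,0.5],[0,0,0.5],[0,0,0.5],[0,0,0.5],[0,0,0.5],[0,0,0.4],[0,0,0.4],[0,0,0]]}' -1
```

```text
time: 1.1
tool_pos: [332.0, 348.1, 289.3]
tcp_rot: [-3.139, 0.01, 1.66]
contact_force: [0.5, 0.8, 0.5]
grip_width: 91.8
```

```bash
python3 -m jog '{"xyz":[[0.6,-1,0],[0.6,-1,0],[0.6,-1,0],[0.6,-1,0],[0.6,-1,0],[0.6,-1,0],[0.6,-1,0],[0.5,-1,0],[0.5,-1,0],[0.5,-1,0]],"angular":[[0,0,0],[0,0,0],[0,0,0],[0,0,0],[0,0,0],[0,0,0],[0,0,0],[0,0,0],[0,0,0],[0,0,0]]}'
python3 -m jog '{"xyz":[[0.5,-1,0],[0.5,-1,0],[0.5,-1,0],[0.5,-1,0],[0.5,-1,0],[0.5,-1,0],[0.5,-1,0],[0.5,-1,0],[0.5,-1,0],[0.5,-1,0]],"angular":[[0,0,0],[0,0,0],[0,0,0],[0,0,0],[0,0,0],[0,0,0],[0,0,0],[0,0,0],[0,0,0],[0,0,0]]}'
```

```text
time: 2.1
tool_pos: [449.2, 138.0, 285.4]
tcp_rot: [-3.131, 0.013, 1.659]
contact_force: [0.0, 0.2, 0.3]
grip_width: 91.8
time: 3.1
tool_pos: [550.3, -70.9, 281.2]
tcp_rot: [-3.121, 0.011, 1.658]
contact_force: [0.5, 0.0, -0.2]
grip_width: 91.7
```

```bash
python3 -m jog '{"xyz":[[0.4,-1,-0.5],[0.4,-1,-0.6],[0.4,-1,-0.6],[0.4,-1,-0.6],[0.4,-1,-0.7],[0.4,-1,-0.7],[0.4,-1,-0.7],[0.4,-0.7,-0.5],[0.2,-0.3,-0.3],[0,0,0]],"angular":[[0.05,-0.1,0],[0.05,-0.1,0],[0,0,0],[0,0,0],[0,0,0],[0,0,0],[0,0,0],[0,0,0],[0,0,0],[0,0,0]]}'
python3 - <<'E'
from h import *
snap('side','e1',(270,230,430,400),3.4);snap('top','e2',(300,130,440,250),4)
o=bot.get_obs();print(o['tool_pos'],o['tcp_rot'],proj('top',[o['tool_pos'],[622,-247,64]]))
E
```

```text
time: 4.1
tool_pos: [618.8, -239.5, 166.9]
tcp_rot: [-3.136, -0.003, 1.655]
contact_force: [-1.1, 0.3, 0.2]
grip_width: 91.8
[ 619.00458819 -238.63321755  168.39247958] [-3.13726953e+00 -2.68449175e-03  1.65605134e+00] [[378.15724113 167.48953096]
 [372.05612108 174.50416323]]
```

View pics/e1.png

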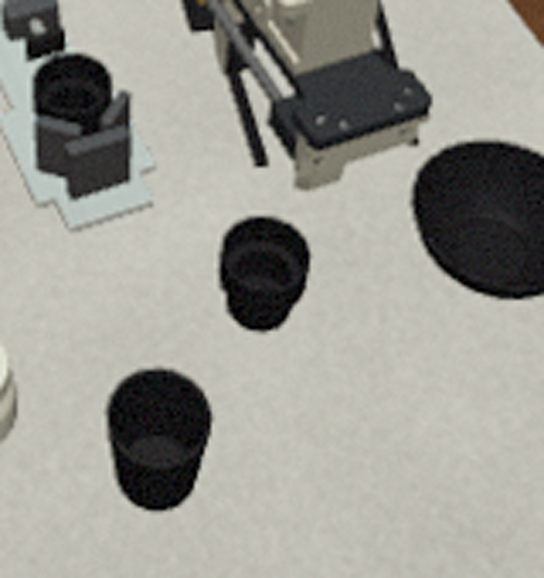

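View pics/e2.png

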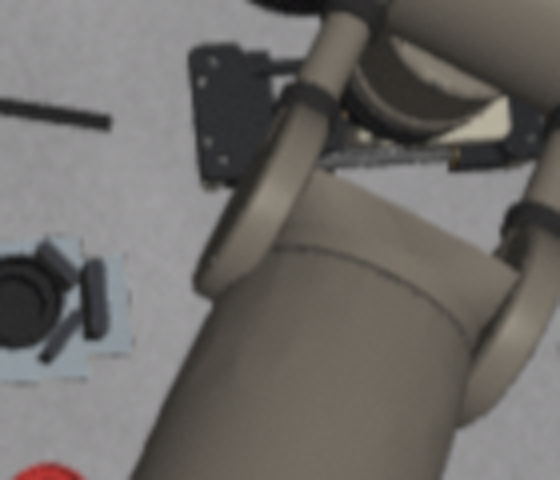

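```bash
python3 -m jog '{"xyz":[[0.1,-0.3,-0.7],[0.1,-0.1,-0.8],[0,0,-0.8],[0,0,-0.8],[0,0,-0.5],[0,0,0]],"angular":[[0,0,0],[0,0,0],[0,0,0],[0,0,0],[0,0,0],[0,0,0]]}'
python3 - <<'E'
from h import *
snap('side','e3',(290,230,430,350),4)
o=bot.get_obs();print(o['tool_pos'],o['tcp_rot'])
E
```

```text
time: 4.8
tool_pos: [623.9, -244.4, 95.5]
tcp_rot: [3.141, 0.0, 1.66]
contact_force: [-0.6, 0.0, -0.5]
grip_width: 91.7
[ 624.34849455 -244.62729629   96.36640099] [3.13998369e+00 8.57684733e-04 1.66036912e+00]
```

View pics/e3.png

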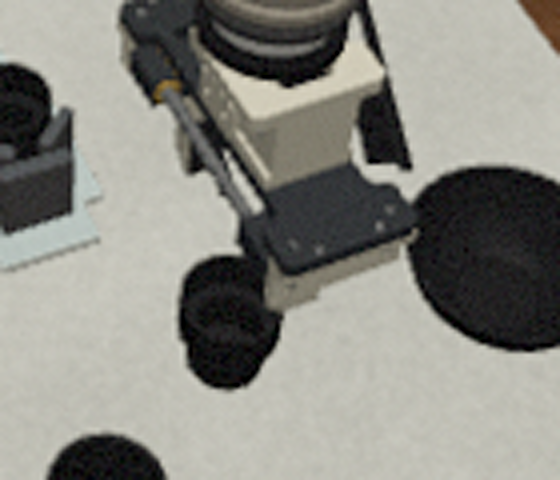

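```bash
python3 -m jog '{"xyz":[[-0.1,-0.1,-0.7],[0,0,-0.8],[0,0,-0.8],[0,0,-0.6],[0,0,-0.2],[0,0,0]],"angular":[[0,0,0],[0,0,0],[0,0,0],[0,0,0],[0,0,0],[0,0,0]]}'
python3 - <<'E'
from h import *
snap('side','e4',(290,230,430,350),4)
o=bot.get_obs();print(o['tool_pos'],o['tcp_rot'])
E
```

```text
time: 5.45
tool_pos: [626.0, -247.9, 38.9]
tcp_rot: [3.13, 0.007, 1.662]
contact_force: [-0.6, 0.0, -0.4]
grip_width: 91.7
[ 626.1725142  -248.01581483   39.27059134] [3.12969553 0.00764918 1.66155949]
```

View pics/e4.png

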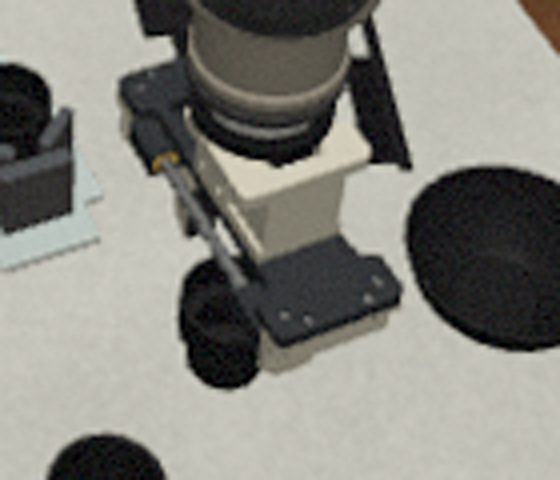

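```bash
python3 - <<'E'
from h import *
pts=[[626,-248,39],[626,-294,39],[616,-313,39],[589,-343,105],[663,-343,105],[626,-343,105],[622,-247,64],[626,-248,58]]
for p in pts:
    u=proj('side',p)[0]; print(p,u,(u-[290,230])*4)
E
```

```text
[626, -248, 39] [348.27337142 310.05102616] [233.0934857  320.20410465]
[626, -294, 39] [356.20938223 326.50087682] [264.83752894 386.0035073 ]
[616, -313, 39] [355.5615275  334.83227476] [262.24610998 419.32909903]
[589, -343, 105] [352.46012275 334.00597612] [249.84049101 416.02390446]
[663, -343, 105] [384.90498543 324.61220156] [379.61994172 378.44880625]
[626, -343, 105] [368.82256743 329.26855072] [315.2902697  397.07420288]
[622, -247, 64] [347.39895129 304.02647765] [229.59580517 296.1059106 ]
[626, -248, 58] [348.94466896 305.42561904] [235.77867586 301.70247616]
```

```bash
python3 -m jog '{"xyz":[[-0.15,0,-0.1],[-0.05,0,-0.1],[0,0,0]],"angular":[[0.07,0.11,-0.1],[0,0,-0.1],[0,0,0]]}'
python3 -m jog '{"xyz":[[0,0,0],[0,0,0],[0,0,0],[0,0,0],[0,0,0],[0,0,0],[0,0,0],[0,0,0]],"angular":[[0,0,0],[0,0,0],[0,0,0],[0,0,0],[0,0,0],[0,0,0],[0,0,0],[0,0,0]]}' 1
```

```text
time: 5.8
tool_pos: [622.9, -248.6, 37.1]
tcp_rot: [3.139, 0.0, 1.639]
contact_force: [-0.7, -0.1, -1.3]
grip_width: 91.6
time: 6.6
tool_pos: [623.4, -248.3, 38.3]
tcp_rot: [3.137, 0.001, 1.639]
contact_force: [-1.0, 0.9, 0.2]
grip_width: 32.2
```

```bash
python3 - <<'E'
from h import *
snap('side','e5',(270,200,430,350),4)
o=bot.get_obs();print(o['tool_pos'],o['grip_width'])
E
```

```text
[ 623.42145881 -248.26427827   38.25992455] 28.688811451477317
```

View pics/e5.png

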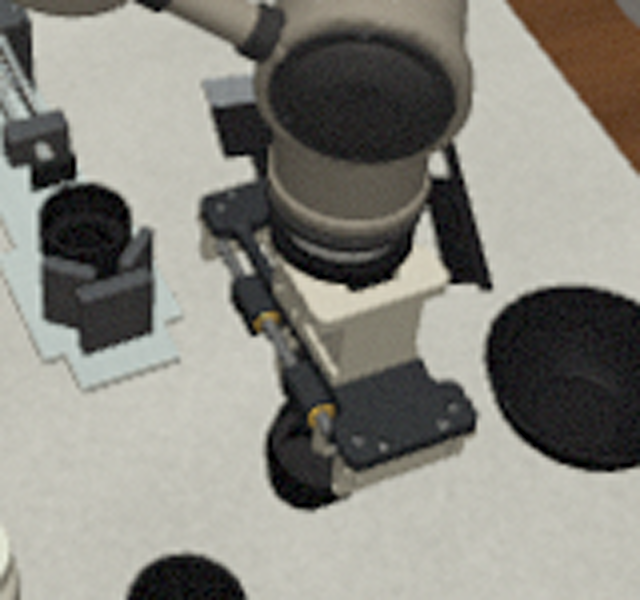

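```bash
python3 - <<'E'
import cv2,numpy as np
for a in('e4','e5'):
    im=cv2.imread(f'pics/{a}_raw.png')[255:340,315:400].astype(float)
    im=255*(im/255)**0.45
    cv2.imwrite(f'pics/{a}g.png',cv2.resize(im.astype(np.uint8),None,fx=7,fy=7,interpolation=cv2.INTER_CUBIC))
E
```

```text
(no output)
```

View pics/e4g.png

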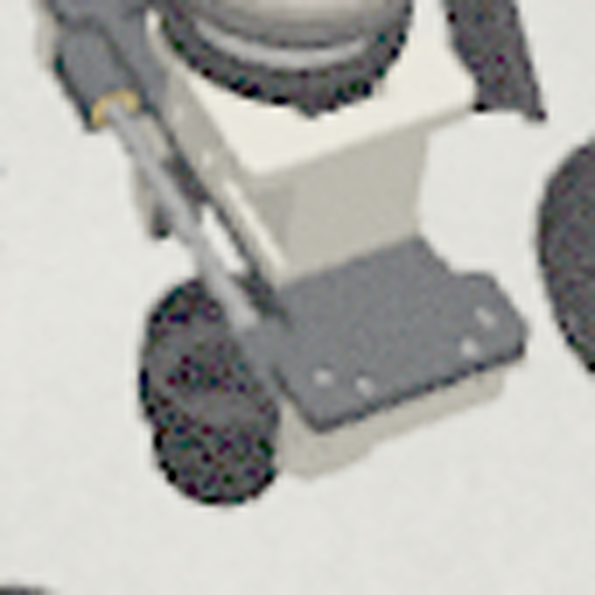

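View pics/e5g.png

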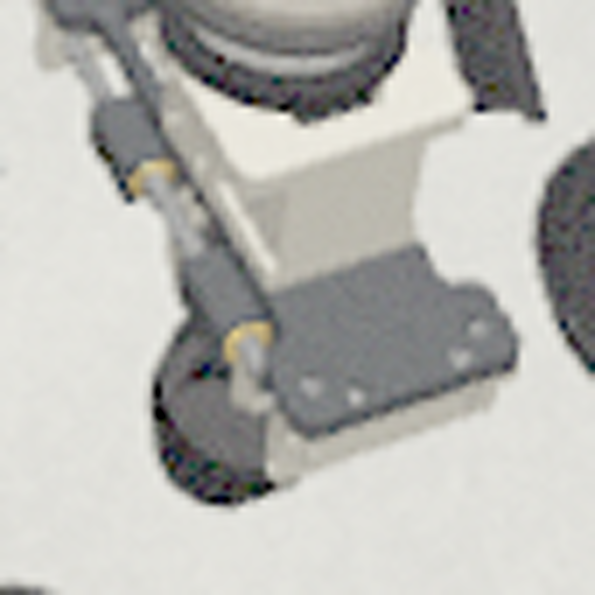

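```bash
python3 -m jog '{"xyz":[[0,0,0],[0,0,0],[0,0,0],[0,0,0]],"angular":[[0,0,0],[0,0,0],[0,0,0],[0,0,0]]}' -1
python3 - <<'E'
from h import *
import numpy as np
im=snap('side','e6',(315,255,400,340),7)
im=255*(cv2.imread('pics/e6.png')/255)**0.45; cv2.imwrite('pics/e6g.png',im.astype(np.uint8))
print(bot.get_obs()['grip_width'])
E
```

```text
time: 7.05
tool_pos: [623.2, -248.5, 37.9]
tcp_rot: [3.138, 0.001, 1.639]
contact_force: [-0.7, 0.9, -0.0]
grip_width: 55.7
59.63042032160258
```

View pics/e6g.png

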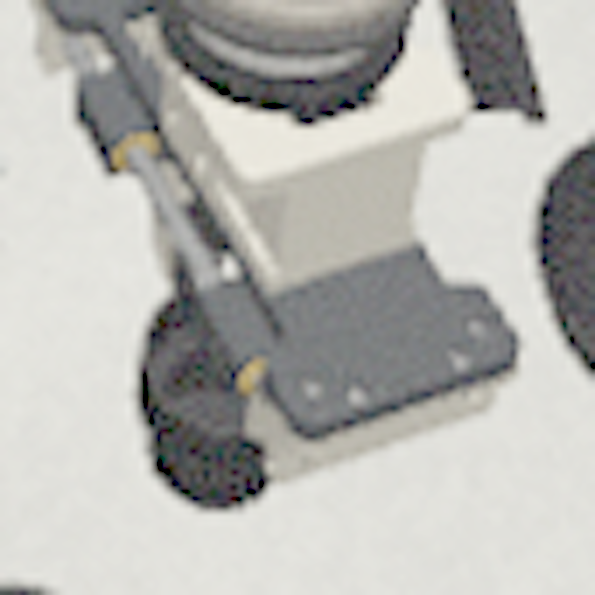

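```bash
python3 -m jog '{"xyz":[[0,0,0],[0,0,0],[0,0,0],[0,0,0],[0,0,0],[0,0,0.5],[0,0,1],[0,0,1],[0,0,1],[0,0,1]],"angular":[[0,0,0],[0,0,0],[0,0,0],[0,0,0],[0,0,0],[0,0,0],[0,0,0],[0,0,0],[0,0,0],[0,0,0]]}' -1
python3 - <<'E'
from h import *
import numpy as np
im=snap('side','e7',(295,225,405,340),5.5)
im=255*(cv2.imread('pics/e7.png')/255)**0.45; cv2.imwrite('pics/e7g.png',im.astype(np.uint8))
o=bot.get_obs();print(o['grip_width'],o['tool_pos'],o['tcp_rot'])
x,y,z=o['tool_pos']
for d in ([0,0,0],[0,-46,0],[-9.5,-46,0],[9.5,-46,0],[0,-65,0],[0,46,0],[0,-46,66],[0,-95,66]):
    print(d,(proj('side',np.array([x,y,z])+d)[0]-[295,225])*5.5)
E
```

```text
time: 8.1
tool_pos: [621.3, -247.7, 130.0]
tcp_rot: [-3.14, -0.002, 1.639]
contact_force: [0.1, 0.6, -0.5]
grip_width: 91.9
92.15326919999778 [ 623.09929462 -248.628205    134.45733928] [3.13708548e+00 1.47621309e-03 1.63886847e+00]
[0, 0, 0] [306.57469519 335.51834211]
[0, -46, 0] [354.0887597  427.84035983]
[-9.5, -46, 0] [331.39663316 434.05946665]
[9.5, -46, 0] [376.68218607 421.64830322]
[0, -65, 0] [374.79736061 468.07812603]
[0, 46, 0] [262.45281033 249.78748586]
[0, -46, 66] [372.33453663 323.0832351 ]
[0, -95, 66] [431.11233326 430.96050787]
```

View pics/e7g.png

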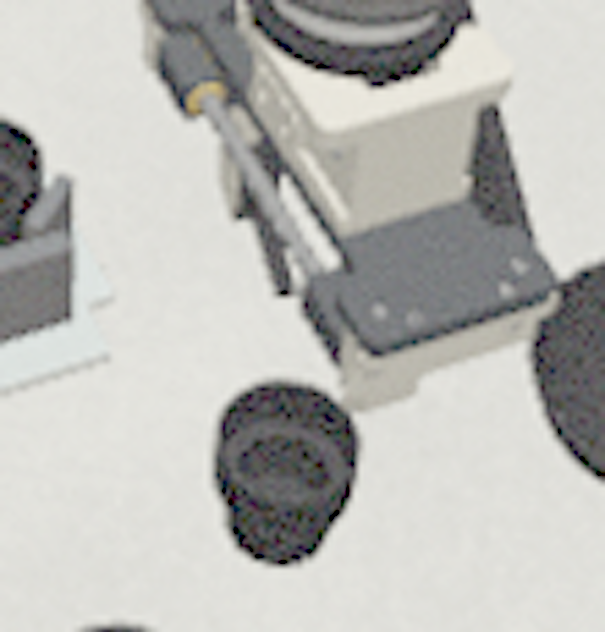

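```bash
python3 - <<'E'
import cv2,numpy as np
im=cv2.imread('pics/e7_raw.png')[215:310,310:400].astype(float)
im=255*(im/255)**0.35
cv2.imwrite('pics/e8.png',cv2.resize(im.astype(np.uint8),None,fx=6.3,fy=6.3,interpolation=cv2.INTER_LANCZOS4))
E
```

```text
(no output)
```

View pics/e8.png

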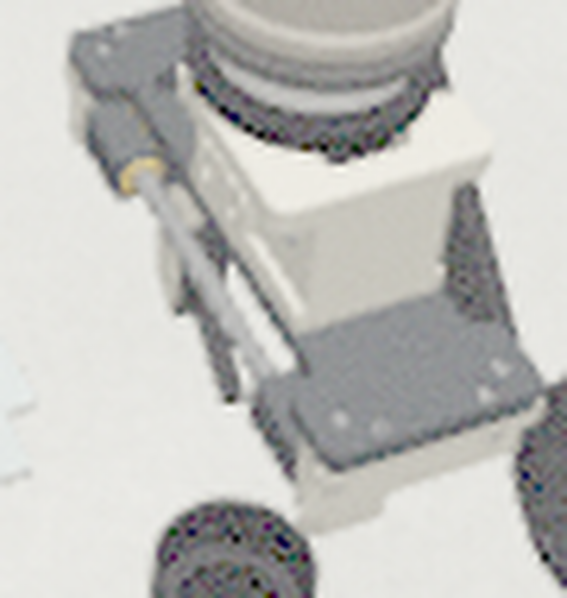

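```bash
python3 - <<'E'
from h import *
for uv in ((230,400),(290,475),(305,530),(380,515),(185,310)):
    p=np.array(uv)/6.3+[310,215]
    print(uv,p,[ray('side',p,z).round() for z in (134,150,170,200)])
from m import *
im=cv2.imread('pics/e7_raw.png')
m=mask('side',im,(347,305),75);print(cv2.boundingRect(m),rimfit('side',m,64,29.7,.1))
E
```

```text
(230, 400) [346.50793651 278.49206349] [array([ 622., -226.,  134.]), array([ 616., -237.,  150.]), array([ 609., -251.,  170.]), array([ 597., -272.,  200.])]
(290, 475) [356.03174603 290.3968254 ] [array([ 630., -263.,  134.]), array([ 623., -273.,  150.]), array([ 616., -286.,  170.]), array([ 604., -305.,  200.])]
(305, 530) [358.41269841 299.12698413] [array([ 625., -285.,  134.]), array([ 619., -295.,  150.]), array([ 611., -307.,  170.]), array([ 600., -326.,  200.])]
(380, 515) [370.31746032 296.74603175] [array([ 652., -287.,  134.]), array([ 645., -297.,  150.]), array([ 637., -309.,  170.]), array([ 624., -328.,  200.])]
(185, 310) [339.36507937 264.20634921] [array([ 623., -183.,  134.]), array([ 617., -195.,  150.]), array([ 609., -210.,  170.]), array([ 598., -233.,  200.])]
(334, 294, 26, 34) (array([ 620.53425315, -247.85342843,   28.23704758]), array([ 619.6138769 , -249.49674099]), np.float64(0.9807904931186021), 31)
```

```bash
python3 - <<'E'
from h import *
for z in (234,260,290):
    print(z,ray('top',(347.5,158.7),z).round(),ray('top',(348.5,141),z).round(),ray('top',(350,176),z).round())
f=lambda u,v:np.array((u,v))/6.3+[310,215]
for z in (200,220,240):
    print(z,*[ray('side',f(*p),z).round() for p in ((340,470),(545,400),(70,30),(185,5))])
E
python3 - <<'E'
import cv2,numpy as np
im=cv2.imread('pics/e2_raw.png')[120:200,335:445].astype(float)
im=255*(im/255)**0.45
cv2.imwrite('pics/e9.png',cv2.resize(im.astype(np.uint8),None,fx=7,fy=7,interpolation=cv2.INTER_CUBIC))
E
```

```text
234 [ 625. -153.  234.] [ 666. -156.  234.] [ 585. -159.  234.]
260 [ 619. -149.  260.] [ 659. -152.  260.] [ 580. -154.  260.]
290 [ 612. -144.  290.] [ 651. -146.  290.] [ 574. -149.  290.]
200 [ 620. -308.  200.] [ 694. -303.  200.] [608. -93. 200.] [654. -94. 200.]
220 [ 611. -321.  220.] [ 684. -316.  220.] [ 600. -113.  220.] [ 645. -113.  220.]
240 [ 603. -334.  240.] [ 673. -329.  240.] [ 592. -132.  240.] [ 636. -133.  240.]
```

View pics/e9.png

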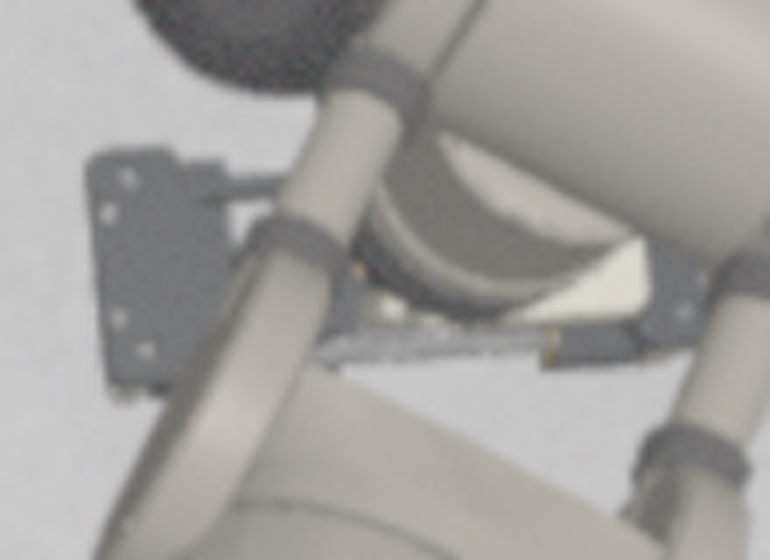

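```bash
python3 -m jog '{"xyz":[[0,0,-0.6],[0,0,-1],[0,0,-1],[0,0,-1],[0,0,-0.6],[0,0,-0.4],[0,0,-0.3],[0,0,0]],"angular":[[0,0,0],[0,0,0],[0,0,0],[0,0,0],[0,0,0],[0,0,0],[0,0,0],[0,0,0]]}' -1
python3 - <<'E'
from h import *
import numpy as np
im=snap('side','f1',(315,255,400,340),7)
im=255*(cv2.imread('pics/f1.png')/255)**0.35; cv2.imwrite('pics/f1g.png',im.astype(np.uint8))
o=bot.get_obs();print(o['tool_pos'],o['tcp_rot'],o['contact_force'])
E
```

```text
time: 8.95
tool_pos: [621.3, -247.7, 29.0]
tcp_rot: [3.138, 0.001, 1.639]
contact_force: [0.1, -0.5, 0.9]
grip_width: 91.8
[ 621.59444161 -247.83774307   29.5773544 ] [3.13733203e+00 1.33695662e-03 1.63881939e+00] [0.20965505 0.64457378 0.0064008 ]
```

View pics/f1g.png

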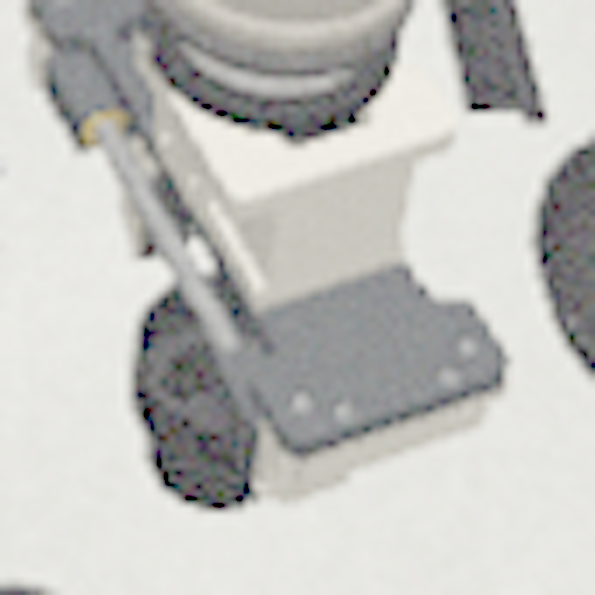

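```bash
python3 -m jog '{"xyz":[[0,0,-0.4],[0,0,-0.3],[0,0,-0.2],[0,0,0]],"angular":[[0,0,0],[0,0,0],[0,0,0],[0,0,0]]}' -1
python3 -m jog '{"xyz":[[0,0,0],[0,0,0],[0,0,0],[0,0,0]],"angular":[[0,0,0],[0,0,0],[0,0,0],[0,0,0]]}' 0.2
```

```text
time: 9.4
tool_pos: [623.0, -248.6, 12.4]
tcp_rot: [3.134, 0.004, 1.639]
contact_force: [-0.1, -0.8, -0.3]
grip_width: 91.8
time: 9.8
tool_pos: [623.4, -248.8, 13.1]
tcp_rot: [3.133, 0.004, 1.639]
contact_force: [-0.6, 0.5, 0.5]
grip_width: 64.2
```

```bash
python3 -m jog '{"xyz":[[0,0,0],[0,0,0],[0,0,0]],"angular":[[0,0,0],[0,0,0],[0,0,0]]}' 0.2
python3 - <<'E'
from h import *
import numpy as np
im=snap('side','f2',(315,255,400,340),7)
im=255*(cv2.imread('pics/f2.png')/255)**0.35; cv2.imwrite('pics/f2g.png',im.astype(np.uint8))
o=bot.get_obs();print(o['tool_pos'],o['grip_width'],o['contact_force'])
E
```

```text
time: 10.1
tool_pos: [623.4, -248.8, 13.2]
tcp_rot: [3.133, 0.004, 1.639]
contact_force: [-0.1, -0.2, -0.5]
grip_width: 60.1
[ 623.42969917 -248.75843991   13.17626732] 60.55461769299661 [-0.07324108  0.02711193 -0.49042003]
```

View pics/f2g.png

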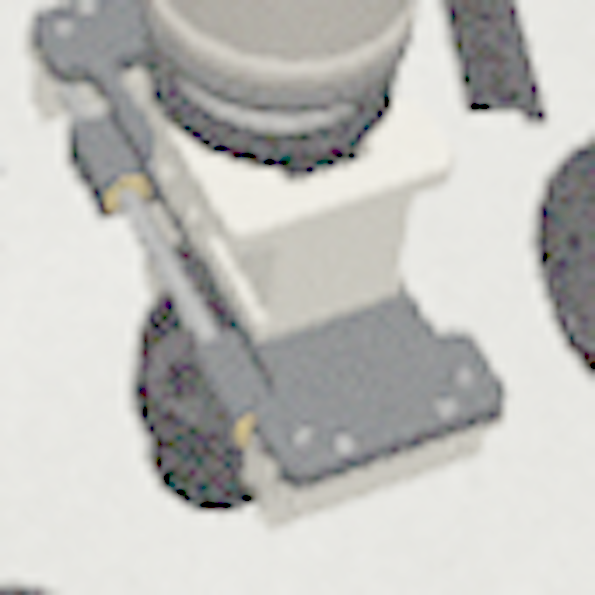

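```bash
python3 -m jog '{"xyz":[[0,0,0],[0,0,0.4],[0,0,0.8],[0,0,1],[0,0,1],[0,0,1],[0,0,1],[0,0,0.6],[0,0,0],[0,0,0]],"angular":[[0,0,0],[0,0,0],[0,0,0],[0,0,0],[0,0,0],[0,0,0],[0,0,0],[0,0,0],[0,0,0],[0,0,0]]}' 0.7
python3 - <<'E'
from h import *
import numpy as np
im=snap('side','f3',(295,200,415,340),4.2)
im=255*(cv2.imread('pics/f3.png')/255)**0.35; cv2.imwrite('pics/f3g.png',im.astype(np.uint8))
o=bot.get_obs();print(o['tool_pos'],o['grip_width'],o['contact_force'])
E
```

```text
time: 11.15
tool_pos: [622.4, -248.2, 136.1]
tcp_rot: [3.133, 0.004, 1.639]
contact_force: [0.5, 0.0, -1.7]
grip_width: 60.2
[ 622.39136055 -248.22553672  135.95401022] 60.58475580048178 [ 0.77698603  1.07100001 -0.5915113 ]
```

View pics/f3g.png

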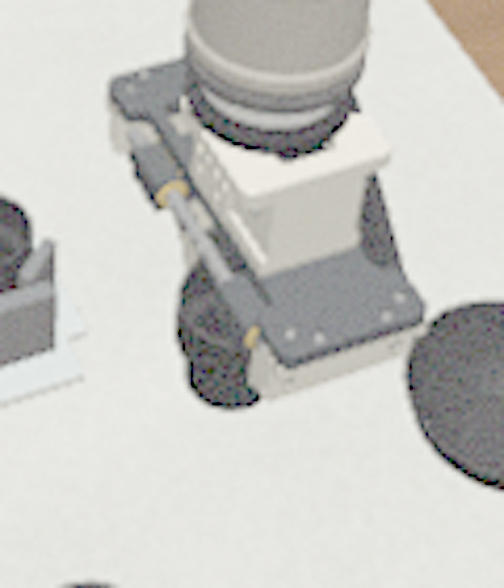

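```bash
python3 - <<'E'
from h import *
print(proj('side',[[621,-272,0],[621,-272,110],[621,-272,123],[621,-272,140]]))
# left edge of wide part: from the raw
im=cv2.imread('pics/f3_raw.png').max(2)
for r in (262,268,274,280,286): print(r,im[r,330:352])
print(proj('side',[[591,-248,187],[591,-248,155],[596,-248,123]]))
E
```

```text
[[348.95133374 328.08860666]
 [353.12787094 301.21329757]
 [353.6681524  297.7366779 ]
 [354.39119092 293.08404759]]
262 [186 188 188 187 188 190 188 188 161 116 104  70  28  32  63 100 114 103
  57  24  25  23]
268 [188 189 188 188 191 192 194 129  27   9  21  19  21  24  20  10  31  48
  51  54  53  57]
274 [190 187 190 190 193 198 143  49  32  24  33  29  33  27  21  16  27  28
  21  15  40  48]
280 [191 192 195 195 195 201 137  26  15  21  11  21  14  29  36  32  30  28
  20  28  27  25]
286 [196 195 197 198 194 199 200 207 159  69   0  22  18  19  26  24  27  16
  20  15  22  23]
[[338.67386061 274.27725174]
 [337.68802583 283.60797223]
 [338.85483757 291.92659204]]
```

```bash
python3 -m jog '{"xyz":[[-0.3,0.6,0.1],[-0.4,1,0],[-0.5,1,0],[-0.5,1,0],[-0.5,1,0],[-0.5,1,0],[-0.5,1,0],[-0.5,1,0],[-0.3,0.6,0],[0,0,0]],"angular":[[0,0.08,0],[0,0,0],[0,0,0],[0,0,0],[0,0,0],[0,0,0],[0,0,0],[0,0,0],[0,0,0],[0,0,0]]}' 0.7
python3 - <<'E'
from h import *
print(proj('side',[[621-27,-232.7,187],[621-27,-232.7,155]]))
import numpy as np
im=snap('side','g1',(230,150,350,300),4)
im=255*(cv2.imread('pics/g1.png')/255)**0.45; cv2.imwrite('pics/g1g.png',im.astype(np.uint8))
snap('top','g2',(240,130,360,240),5)
o=bot.get_obs();print(o['tool_pos'],o['tcp_rot'],o['grip_width'],o['contact_force'])
E
```

```text
time: 12.2
tool_pos: [529.3, -70.1, 128.5]
tcp_rot: [-3.121, -0.006, 1.64]
contact_force: [-0.2, -0.7, -0.5]
grip_width: 60.3
[[337.2740546  268.52784397]
 [336.33553402 277.87767077]]
[530.50823943 -71.85909041 128.65514022] [-3.12205254 -0.00529725  1.63851846] 59.90517845350401 [ 0.76572591 -0.38886685 -0.5998931 ]
```

View pics/g1g.png

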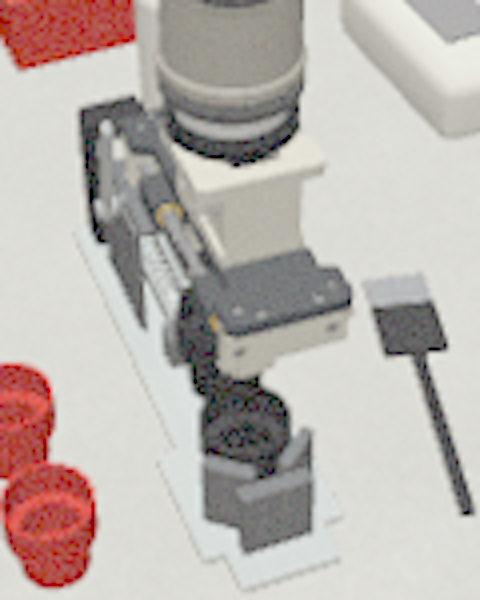

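View pics/g2.png

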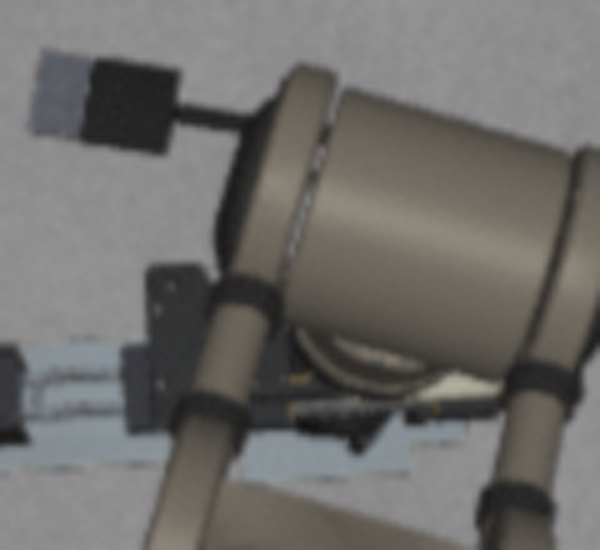

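```bash
python3 -m jog '{"xyz":[[0.3,0.1,-0.3],[0.1,0.05,-0.4],[0,0,-0.3],[0,0,0],[0,0,0]],"angular":[[-0.05,-0.15,0],[0,0,0],[0,0,0],[0,0,0],[0,0,0]]}' 0.7
python3 - <<'E'
from h import *
o=bot.get_obs();print(o['tool_pos'],o['tcp_rot'])
E
```

```text
time: 12.8
tool_pos: [540.1, -72.5, 106.8]
tcp_rot: [-3.137, 0.002, 1.635]
contact_force: [0.8, -0.2, -0.6]
grip_width: 60.5
[540.14188071 -72.45169519 106.75108952] [-3.13726283e+00  2.18938480e-03  1.63533604e+00]
```

```bash
python3 -m jog '{"xyz":[[-0.05,0.17,-0.1],[0,0,0],[0,0,0]],"angular":[[0,-0.04,0],[0,0,0],[0,0,0]]}' 0.7
python3 - <<'E'
from h import *
import numpy as np
im=snap('side','g3',(250,215,330,300),7)
im=255*(cv2.imread('pics/g3.png')/255)**0.4; cv2.imwrite('pics/g3g.png',im.astype(np.uint8))
o=bot.get_obs();print(o['tool_pos'],o['tcp_rot'])
z=o['tool_pos'][2]-13.2
d=np.array([192,662.]);d/=np.hypot(*d);n=np.array([-d[1],d[0]])
c=o['tool_pos'][:2]+[-1.4,.2]
for nm,cc,zz,r in (('held wide',c,z+32,31),('held low',c,z+2,25),('low rim',np.array([538,-69]),72,31)):
    for s in (1,-1):
        q=cc+s*r*n; print(nm,s,(proj('side',[*q,zz])[0]-[250,215])*7)
E
```

```text
time: 13.1
tool_pos: [539.2, -69.2, 104.8]
tcp_rot: [3.141, 0.003, 1.635]
contact_force: [0.5, 0.2, -0.9]
grip_width: 60.1
[539.1083326  -69.19185426 104.84393904] [3.14132938e+00 2.48841385e-03 1.63468704e+00]
held wide 1 [194.49773947 185.81998263]
held wide -1 [367.60334135 182.40059232]
held low 1 [213.85165035 241.76194478]
held low -1 [350.69857907 239.08794384]
low rim 1 [200.25386698 281.15014656]
low rim -1 [367.55471561 277.90584014]
```

View pics/g3g.png

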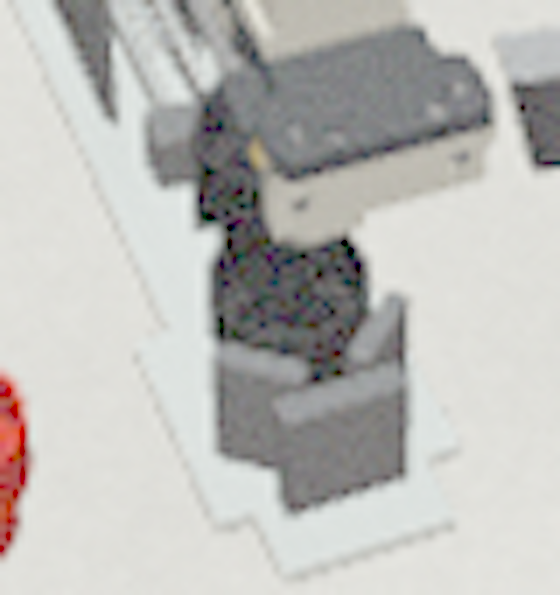

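```bash
python3 - <<'E'
from h import *
im=cv2.imread('pics/g3_raw.png').max(2).astype(float)
for r in (239,241,243,245,247,249,251,253,255,257,259):
    print(r,im[r,276:290].astype(int), im[r,296:308].astype(int))
im=cv2.imread('pics/side0.png').max(2)
for r in (253,255,257,259): print(r,im[r,276:290], im[r,296:308])
E
```

```text
239 [52 41 24  1  8 20 29 25 30 20 29 64 65 37] [ 59  64  93 106 111 115 122 120 125 126 123 124]
241 [130  89  21   9  20  25  13  22  17  26  30  54  99 115] [125 124 122 124 124 122 124 121 121 120 123 122]
243 [206 134  10  20  11  19  15  12  22  22   3  45 107 120] [125 122 122 123 123 118 122 120 120 120 117 139]
245 [200 129  22   5  12  26   0  25  24  28  21  39 102 123] [123 122 122 121 119 123 158 173 179 182 189 190]
247 [194 145  71  88 102  62   0   7  21  10  24  20  63 118] [120 122 126 110 138 155 182 189 187 186 189 187]
249 [194 193 196 200 179 105   7  13  20  16  10  15   9  61] [ 61  31  15   0  98 163 187 189 189 186 187 186]
251 [194 192 194 185 119  32  19   6  14  10  21  10  18  20] [ 31  15  18   7  10  70 144 187 190 189 185 185]
253 [191 194 196 139  40  11  16  20  14  20  20  21  22  13] [ 13  17   1  19   8   7  82 179 188 186 186 187]
255 [192 192 199 142  38  14  10  29  22  22  18  23  21  15] [ 26  32  23  11   7  17  68 163 188 191 192 188]
257 [189 190 198 139  36  17  26  29  38  30  21  13  14  14] [ 24  19  24  27  15  26  49 184 157  92  85 109]
259 [189 190 194 143  57  26  29  29  20  15  24  16  24  20] [28  0 31 31 26 11 35 97 96 82 81 49]
253 [189 193 194 137  37  20  14  23  26  10  30  24  28  34] [ 21  24  28  20   9  12  81 174 186 187 187 185]
255 [188 191 199 139  44   5  19  17  17  32  28  30  26   8] [ 32  30  27  16  14   0  65 165 183 190 190 188]
257 [187 188 195 138  38   8  37  29  30  26  16  16  18  19] [ 17  28  24  32  28  12  49 185 154  93  89 109]
259 [186 187 193 143  58  21  30  30  17  14  13  11  12  14] [11 16 28 36 25 10 33 96 90 81 84 51]
```

```bash
python3 -m jog '{"xyz":[[0.03,0,-0.5],[0,0,-0.5],[0,0,-0.3],[0,0,0],[0,0,0]],"angular":[[0,0,0],[0,0,0],[0,0,0],[0,0,0],[0,0,0]]}' 0.7
python3 - <<'E'
from h import *
o=bot.get_obs();print(o['tool_pos'],o['tcp_rot'],o['contact_force'])
E
```

```text
time: 13.65
tool_pos: [539.4, -69.0, 76.1]
tcp_rot: [-3.141, 0.002, 1.635]
contact_force: [0.6, -1.3, -0.5]
grip_width: 60.3
[539.35653257 -69.01002384  76.05067457] [-3.14101389e+00  2.22480231e-03  1.63487719e+00] [ 0.62576245 -1.32288212 -0.49288562]
```

```bash
python3 -m jog '{"xyz":[[0,0,-0.3],[0,0,-0.3],[0,0,-0.15],[0,0,0],[0,0,0]],"angular":[[0,0,0],[0,0,0],[0,0,0],[0,0,0],[0,0,0]]}' 0.7
python3 - <<'E'
from h import *
import numpy as np
im=snap('side','g4',(250,215,330,300),7)
im=255*(cv2.imread('pics/g4.png')/255)**0.4; cv2.imwrite('pics/g4g.png',im.astype(np.uint8))
o=bot.get_obs();print(o['tool_pos'],o['tcp_rot'],o['contact_force'])
E
```

```text
time: 14.15
tool_pos: [539.6, -69.1, 59.9]
tcp_rot: [-3.141, 0.002, 1.635]
contact_force: [0.2, -0.2, -0.6]
grip_width: 60.0
[539.55923053 -69.08091276  59.92696817] [-3.14146283e+00  2.37721576e-03  1.63488785e+00] [-0.07862625 -0.33925463 -0.92250757]
```

View pics/g4g.png

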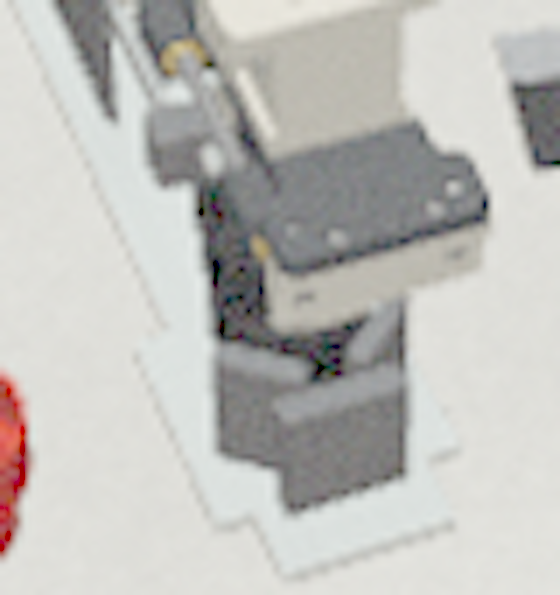

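```bash
python3 -m jog '{"xyz":[[0,0,-0.08],[0,0,-0.08],[0,0,0],[0,0,0]],"angular":[[0,0,0],[0,0,0],[0,0,0],[0,0,0]]}' 0.7
python3 - <<'E'
from h import *
o=bot.get_obs();print(o['tool_pos'],o['tcp_rot'],o['contact_force'])
E
```

```text
time: 14.6
tool_pos: [540.2, -69.3, 57.3]
tcp_rot: [3.14, 0.003, 1.635]
contact_force: [-0.0, 0.5, -0.7]
grip_width: 60.4
[540.17127998 -69.25384495  57.30251146] [3.14000535e+00 3.02880245e-03 1.63489619e+00] [-0.0220158   0.49719691 -0.73384986]
```

```bash
python3 -m jog '{"xyz":[[-0.03,0,-0.08],[0,0,-0.04],[0,0,0],[0,0,0]],"angular":[[0,0.02,0],[0,0,0],[0,0,0],[0,0,0]]}' 0.7
python3 - <<'E'
from h import *
o=bot.get_obs();print(o['tool_pos'],o['tcp_rot'],o['contact_force'])
E
```

```text
time: 15.0
tool_pos: [540.7, -69.2, 57.5]
tcp_rot: [3.139, 0.004, 1.635]
contact_force: [0.4, -0.6, -0.7]
grip_width: 60.4
[540.71157712 -69.23627962  57.46362133] [3.13862221 0.0036956  1.63499307] [ 0.35296853 -0.56973849 -0.68844868]
```

```bash
python3 -m jog '{"xyz":[[-0.08,0,-0.15],[0,0,-0.1],[0,0,-0.05]],"angular":[[0.03,0.02,0],[0,0,0],[0,0,0]]}' 0.7
python3 - <<'E'
from h import *
o=bot.get_obs();print(o['tool_pos'],o['tcp_rot'],o['contact_force'])
E
```

```text
time: 15.3
tool_pos: [541.1, -69.3, 57.2]
tcp_rot: [3.134, 0.002, 1.635]
contact_force: [-2.9, -0.1, 3.7]
grip_width: 60.1
[541.1165132  -69.33242376  57.19044683] [3.13428739e+00 1.84516492e-03 1.63524330e+00] [-2.93172906 -0.1494739   3.71733114]
```

```bash
python3 -m jog '{"xyz":[[0,0,0],[0,0,0],[0,0,0],[0,0,0],[0,0,0],[0,0,0]],"angular":[[0,0,0],[0,0,0],[0,0,0],[0,0,0],[0,0,0],[0,0,0]]}' -1
python3 - <<'E'
from h import *
o=bot.get_obs();print(o['tool_pos'],o['tcp_rot'],o['contact_force'])
E
```

```text
time: 15.9
tool_pos: [541.0, -69.4, 56.2]
tcp_rot: [3.135, 0.001, 1.635]
contact_force: [0.5, 1.3, -0.2]
grip_width: 91.8
[541.00128354 -69.39460929  56.17001923] [3.13503075e+00 1.46270744e-03 1.63507490e+00] [ 0.50052815  1.28302014 -0.20111941]
```

```bash
python3 -m jog '{"xyz":[[0,0,0.3],[0,0,0.7],[0,0,1],[0,0,1],[0,0,1],[0,0,1],[0,0,1],[0,0,1],[0,0,0.5],[0,0,0]],"angular":[[0,0.05,0],[0,0,0],[0,0,0],[0,0,0],[0,0,0],[0,0,0],[0,0,0],[0,0,0],[0,0,0],[0,0,0]]}' -1
python3 - <<'E'
from h import *
import numpy as np
im=snap('side','j1',(240,150,330,300),4)
im=255*(cv2.imread('pics/j1.png')/255)**0.4; cv2.imwrite('pics/j1g.png',im.astype(np.uint8))
o=bot.get_obs();print(o['tool_pos'],o['tcp_rot'],o['contact_force'])
E
```

```text
time: 16.9
tool_pos: [540.0, -69.1, 214.9]
tcp_rot: [-3.141, 0.001, 1.635]
contact_force: [0.6, -0.0, -0.4]
grip_width: 92.0
[539.69291729 -69.01742522 214.14983355] [-3.13998421e+00  8.04839286e-04  1.63498040e+00] [-0.28409481 -0.02349618 -0.32318242]
```

View pics/j1g.png

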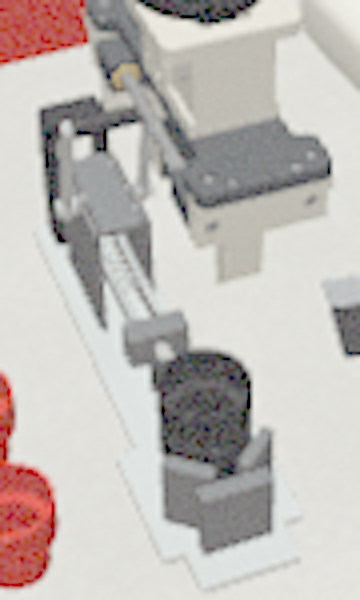

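```bash
python3 - <<'E'
from h import *
for z in (214,225,240,250): print(z,proj('side',[[540,-122,z],[540,-134,z]]).round(1).tolist())
from m import *
im=cv2.imread('pics/j1_raw.png')
m=mask('side',im,(290,250),46);print(cv2.boundingRect(m))
ys,xs=np.nonzero(m)
c=max(cv2.findContours(m,0,cv2.CHAIN_APPROX_NONE)[0],key=cv2.contourArea)[:,0]
# top arc: predicted for rim at z 108 and 100,116
for z in (100,104,108,112): 
    a=np.linspace(0,6.28,60); p=proj('side',np.c_[538.5+31*np.cos(a),-69+31*np.sin(a),0*a+z]); print(z,p.min(0),p.max(0))
E
```

```text
214 [[297.4, 230.0], [299.0, 233.6]]
225 [[297.3, 226.6], [299.0, 230.2]]
240 [[297.3, 221.8], [299.0, 225.4]]
250 [[297.3, 218.5], [299.0, 222.1]]
(272, 236, 31, 34)
100 [278.41781301 238.74889014] [302.76614443 256.85212079]
104 [278.36305955 237.68619108] [302.77590102 255.78961378]
108 [278.30801524 236.61797154] [302.78570951 254.72133282]
112 [278.25267776 235.54418841] [302.7955703  253.64723071]
```

```bash
python3 -m jog '{"xyz":[[0,0.7,0],[-0.1,1,0],[-0.1,1,0],[-0.1,1,0],[-0.1,1,0],[-0.1,1,0],[-0.1,1,0],[-0.05,1,0],[0,0.6,0],[0,0,0]],"angular":[[0,0,0],[0,0,0],[0,0,0],[0,0,0],[0,0,0],[0,0,0],[0,0,0],[0,0,0],[0,0,0],[0,0,0]]}' -1
python3 - <<'E'
from h import *
import numpy as np
im=snap('side','k1',(220,120,330,280),3.7)
im=255*(cv2.imread('pics/k1.png')/255)**0.4; cv2.imwrite('pics/k1g.png',im.astype(np.uint8))
im=snap('top','k2',(180,130,350,250),4)
o=bot.get_obs();print(o['tool_pos'],o['tcp_rot'],o['contact_force'])
E
```

```text
time: 17.95
tool_pos: [518.2, 111.1, 202.1]
tcp_rot: [-3.118, -0.005, 1.635]
contact_force: [0.2, 0.1, 0.0]
grip_width: 92.0
[518.46228134 109.51171043 202.27005962] [-3.11793727 -0.00391204  1.63366249] [-0.65466376  0.88582833  0.09613001]
```

View pics/k1g.png

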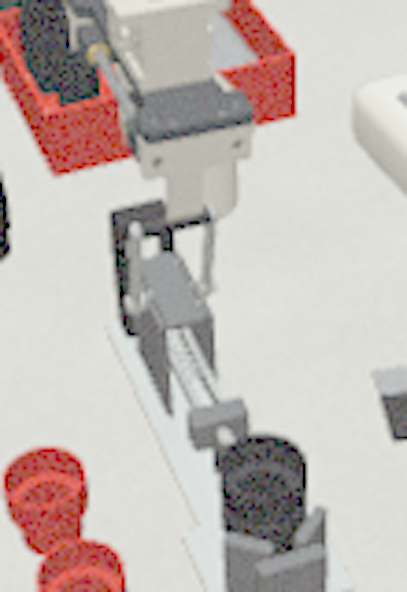

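View pics/k2.png

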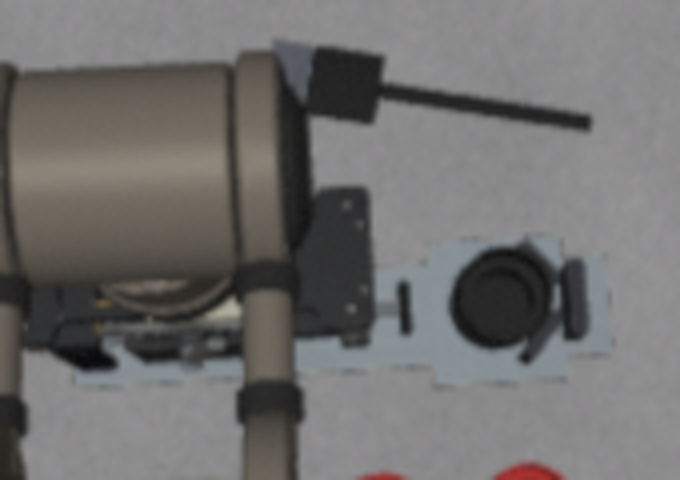

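```bash
python3 -m jog '{"xyz":[[0.3,0,-0.3],[0.1,-0.05,-0.5],[0,0,0],[0,0,0]],"angular":[[-0.04,-0.2,0],[0,0,0],[0,0,0],[0,0,0]]}' -1
python3 - <<'E'
from h import *
import numpy as np
im=snap('side','k3',(230,140,310,220),7)
im=255*(cv2.imread('pics/k3.png')/255)**0.4; cv2.imwrite('pics/k3g.png',im.astype(np.uint8))
o=bot.get_obs();print(o['tool_pos'],o['tcp_rot'],o['contact_force'])
x,y,z=o['tool_pos']
for b in (26,32,38):
  print(b,[((proj('side',[x+dx,y-dy,z+b])[0]-[230,140])*7).round().tolist() for dx,dy in ((-9.5,46),(9.5,46),(-9.5,65),(9.5,65))])
print('xbar',[((proj('side',p)[0]-[230,140])*7).round().tolist() for p in ([501.3,107,187],[526.3,108.6,187],[551.3,110.3,187])])
E
```

```text
time: 18.45
tool_pos: [526.8, 105.5, 184.9]
tcp_rot: [-3.137, 0.003, 1.63]
contact_force: [-0.4, 0.1, 0.0]
grip_width: 91.6
[526.71704037 105.43969574 184.85225605] [-3.13723121e+00  2.68276552e-03  1.63033898e+00] [ 0.27226488 -0.88746916 -0.15071328]
26 [[262.0, 316.0], [312.0, 306.0], [276.0, 347.0], [326.0, 337.0]]
32 [[262.0, 303.0], [312.0, 293.0], [275.0, 334.0], [325.0, 324.0]]
38 [[261.0, 290.0], [311.0, 280.0], [274.0, 322.0], [325.0, 311.0]]
xbar [[195.0, 299.0], [256.0, 284.0], [318.0, 269.0]]
```

View pics/k3g.png

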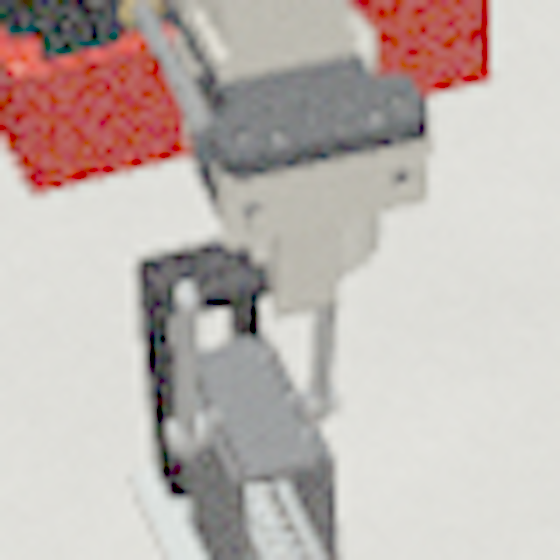

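```bash
python3 -m jog '{"xyz":[[0,0.15,-0.5],[0,0,-0.9],[0,0,-0.8],[0,0,-0.6],[0,0,-0.15],[0,0,0],[0,0,0]],"angular":[[0,-0.03,0.05],[0,0,0],[0,0,0],[0,0,0],[0,0,0],[0,0,0],[0,0,0]]}' -1
python3 - <<'E'
from h import *
import numpy as np
im=snap('side','k4',(230,140,310,220),7)
im=255*(cv2.imread('pics/k4.png')/255)**0.4; cv2.imwrite('pics/k4g.png',im.astype(np.uint8))
o=bot.get_obs();print(o['tool_pos'],o['tcp_rot'],o['contact_force'])
E
```

```text
time: 19.2
tool_pos: [526.7, 108.7, 122.9]
tcp_rot: [3.141, 0.003, 1.636]
contact_force: [-0.2, 0.7, 0.1]
grip_width: 92.1
[526.78653623 108.74044261 123.01844082] [3.14066072e+00 2.48738755e-03 1.63596344e+00] [-0.07301027  0.22832145  0.02840595]
```

View pics/k4g.png

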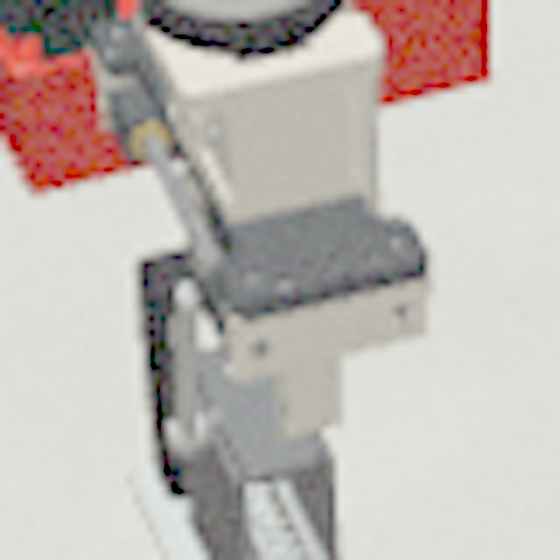

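```bash
python3 -m jog '{"xyz":[[0,0,0],[0,0,0],[0,0,0],[0,0,0],[0,0,0],[0,0,0],[0,0,0],[0,0,0],[0,0,0],[0,0,0]],"angular":[[0,0,0],[0,0,0],[0,0,0],[0,0,0],[0,0,0],[0,0,0],[0,0,0],[0,0,0],[0,0,0],[0,0,0]]}' 1
python3 -m jog '{"xyz":[[0,0,0],[0,0,0],[0,0,0]],"angular":[[0,0,0],[0,0,0],[0,0,0]]}' 1
python3 - <<'E'
from h import *
import numpy as np
im=snap('side','k5',(230,140,310,220),7)
im=255*(cv2.imread('pics/k5.png')/255)**0.4; cv2.imwrite('pics/k5g.png',im.astype(np.uint8))
snap('top','k6',(180,130,350,250),4)
o=bot.get_obs();print(o['tool_pos'],o['tcp_rot'],o['contact_force'],o['grip_width'])
E
```

```text
time: 20.25
tool_pos: [527.9, 108.8, 124.9]
tcp_rot: [3.137, 0.003, 1.636]
contact_force: [-0.4, -0.1, 0.0]
grip_width: 16.4
time: 20.55
tool_pos: [527.9, 109.0, 124.9]
tcp_rot: [3.137, 0.002, 1.636]
contact_force: [0.4, 0.5, 0.4]
grip_width: 12.7
[527.87153692 109.01686597 124.90330205] [3.13693649e+00 2.31668808e-03 1.63632282e+00] [-0.08723355 -0.3707076  -0.47412969] 13.168481656983252
```

View pics/k5g.png

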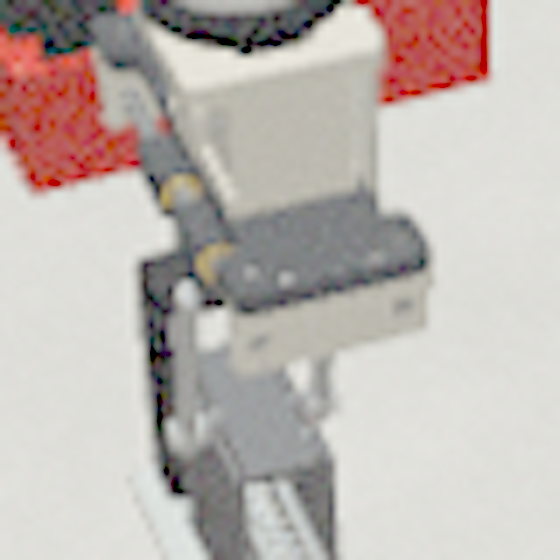

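View pics/k6.png

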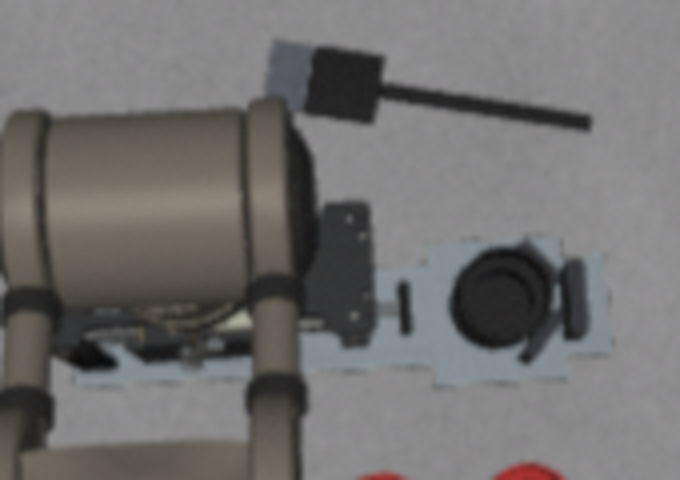

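```bash
python3 -m jog '{"xyz":[[-0.03,0.4,0.08],[-0.03,0.5,0.05],[-0.03,0.5,0],[-0.03,0.5,-0.05]],"angular":[[0,0,0],[0,0,0],[0,0,0],[0,0,0]]}' 1
python3 - <<'E'
from h import *
o=bot.get_obs();print(o['tool_pos'],o['tcp_rot'],o['contact_force'],o['grip_width'])
E
```

```text
time: 21.05
tool_pos: [525.5, 140.2, 129.1]
tcp_rot: [3.138, 0.016, 1.635]
contact_force: [-3.5, -9.8, 6.9]
grip_width: 13.2
[525.54485074 140.15712871 129.1311814 ] [3.13763973 0.01628604 1.63490533] [-3.45108142 -9.84372138  6.88408867] 13.244229091374741
```

```bash
python3 -m jog '{"xyz":[[-0.03,0.5,-0.05],[-0.02,0.4,-0.05],[0,0.1,0]],"angular":[[0.05,0,0],[0,0,0],[0,0,0]]}' 1
python3 - <<'E'
from h import *
import numpy as np
im=snap('top','l1',(270,180,350,230),7)
snap('side','l2',(230,140,330,290),4)
o=bot.get_obs();print(o['tool_pos'],o['tcp_rot'],o['contact_force'],o['grip_width'])
E
```

```text
time: 21.35
tool_pos: [524.4, 152.0, 128.0]
tcp_rot: [3.139, 0.029, 1.636]
contact_force: [-0.2, -8.5, -0.3]
grip_width: 13.0
[524.44330879 152.05558934 128.00719003] [3.13927595 0.02817278 1.63590349] [ -0.17606601 -11.72652986   2.25234531] 13.161407101822025
```

View pics/l1.png

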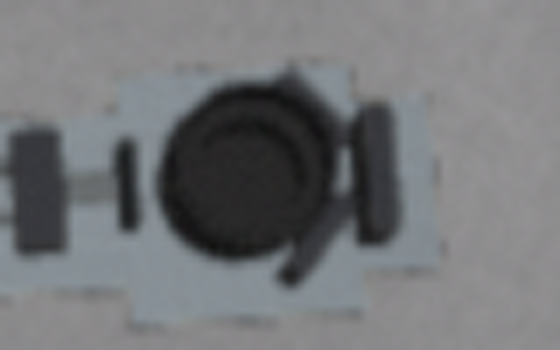

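View pics/l2.png

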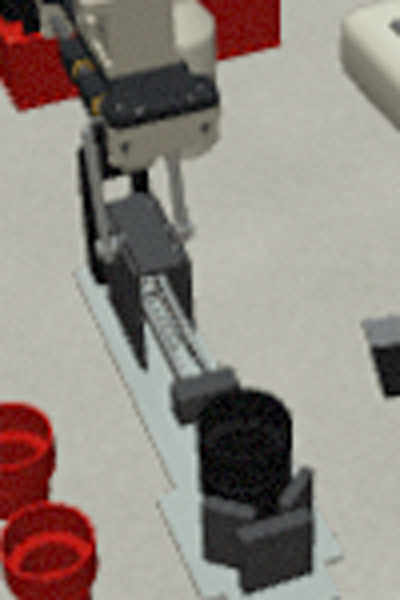

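```bash
cat > jaw.py <<'E'
from m import *
def jawpad(im):
    # profile along clamp axis in top image: project line at z=69 (jaw top), z=66 (pad top); report dark spans in clamp-x (beaker_low=200)
    B=np.array([538.4,-69.0]);e=np.array([0.068,-0.9977])
    g=cv2.GaussianBlur(im,(1,1),0).max(2).astype(np.float32)
    for nm,z,off in (('jaw',69,14),('jaw',69,-14),('pad',66,12),('pad',66,-12),('pad',66,0)):
        xs=np.arange(60,175,0.5)
        nrm=np.array([-e[1],e[0]])
        pts=np.array([[*(B+e*(x-200)+nrm*off),z] for x in xs]); uv=proj('top',pts).astype(np.float32)
        v=cv2.remap(g,uv[:,0].reshape(1,-1),uv[:,1].reshape(1,-1),cv2.INTER_LINEAR)[0]
        d=v<90; i=np.flatnonzero(np.diff(d.astype(int)))
        print(nm,off,[(float(xs[k]),'dark' if d[k+1] else 'light') for k in i])
E
python3 - <<'E'
from jaw import *
print('start');jawpad(cv2.imread('pics/top0.png'))
print('now');jawpad(cv2.imread('pics/l1_raw.png'))
E
```

```text
start
jaw 14 [(93.0, 'dark'), (111.5, 'light'), (132.5, 'dark'), (139.5, 'light'), (169.5, 'dark')]
jaw -14 [(92.5, 'dark'), (112.0, 'light'), (132.0, 'dark'), (140.0, 'light'), (167.5, 'dark')]
pad 12 [(92.5, 'dark'), (111.0, 'light'), (132.0, 'dark'), (140.0, 'light'), (168.5, 'dark')]
pad -12 [(92.0, 'dark'), (111.5, 'light'), (132.5, 'dark'), (140.5, 'light'), (167.0, 'dark')]
pad 0 [(93.0, 'dark'), (114.5, 'light'), (131.5, 'dark'), (140.0, 'light'), (165.0, 'dark')]
now
jaw 14 [(61.5, 'light'), (111.5, 'dark'), (129.0, 'light'), (152.0, 'dark'), (157.5, 'light'), (170.0, 'dark')]
jaw -14 [(61.0, 'light'), (111.5, 'dark'), (129.5, 'light'), (150.5, 'dark'), (158.0, 'light'), (168.0, 'dark')]
pad 12 [(62.0, 'light'), (110.5, 'dark'), (129.5, 'light'), (150.5, 'dark'), (158.0, 'light'), (169.0, 'dark')]
pad -12 [(62.0, 'light'), (110.5, 'dark'), (130.0, 'light'), (150.5, 'dark'), (158.5, 'light'), (167.0, 'dark')]
pad 0 [(63.0, 'light'), (112.0, 'dark'), (132.5, 'light'), (150.5, 'dark'), (158.0, 'light'), (165.5, 'dark')]
```

```bash
python3 -m jog '{"xyz":[[0.03,-0.4,0.05],[0.03,-0.5,0],[0.03,-0.5,-0.05],[0.03,-0.5,-0.08],[0.02,-0.3,-0.05],[0,-0.1,0]],"angular":[[0.08,0,0],[0.08,0,0],[0.05,0,0],[0.05,0,0],[0,0,0],[0,0,0]]}' 1
python3 - <<'E'
from jaw import *
im=snap('top','n1',(270,180,350,230),7); jawpad(im)
o=bot.get_obs();print(o['tool_pos'],o['tcp_rot'],o['contact_force'],o['grip_width'])
E
```

```text
time: 22.05
tool_pos: [527.8, 109.7, 127.1]
tcp_rot: [3.133, -0.014, 1.634]
contact_force: [-0.7, 23.1, 3.7]
grip_width: 13.0
jaw 14 [(129.0, 'light'), (151.5, 'dark'), (157.5, 'light'), (169.5, 'dark')]
jaw -14 [(66.5, 'dark'), (74.5, 'light'), (86.5, 'dark'), (129.5, 'light'), (150.5, 'dark'), (158.0, 'light'), (168.0, 'dark')]
pad 12 [(129.5, 'light'), (150.5, 'dark'), (158.0, 'light'), (169.0, 'dark')]
pad -12 [(66.5, 'dark'), (79.5, 'light'), (83.0, 'dark'), (130.0, 'light'), (150.5, 'dark'), (158.5, 'light'), (167.0, 'dark')]
pad 0 [(66.5, 'dark'), (132.5, 'light'), (150.5, 'dark'), (158.0, 'light'), (165.5, 'dark')]
[527.77356063 109.7955141  127.0828826 ] [ 3.13315749 -0.01412447  1.63433738] [-0.73713011 15.16682364  3.48012597] 13.145139780703685
```

```bash
python3 -m jog '{"xyz":[[-0.03,0.4,0.08],[-0.03,0.5,0.05],[-0.03,0.5,0],[-0.03,0.5,-0.05],[-0.02,0.2,-0.05],[0,0,0]],"angular":[[-0.05,0.03,0],[0,0,0],[0,0,0],[0.05,0,0],[0.05,0,0],[0,0,0]]}' 1
python3 - <<'E'
from jaw import *
im=snap('top','p1',(270,180,350,230),7); jawpad(im)
o=bot.get_obs();print(o['tool_pos'],o['tcp_rot'],o['contact_force'],o['grip_width'])
E
```

```text
time: 22.7
tool_pos: [525.7, 138.8, 130.4]
tcp_rot: [3.137, 0.006, 1.635]
contact_force: [-0.7, -3.3, 1.1]
grip_width: 12.7
jaw 14 [(80.0, 'light'), (123.5, 'dark'), (141.5, 'light'), (160.0, 'dark'), (166.0, 'light'), (171.5, 'dark')]
jaw -14 [(79.5, 'light'), (122.5, 'dark'), (142.0, 'light'), (158.5, 'dark')]
pad 12 [(80.5, 'light'), (123.5, 'dark'), (141.5, 'light'), (159.0, 'dark'), (166.5, 'light'), (170.5, 'dark')]
pad -12 [(81.5, 'light'), (121.5, 'dark'), (142.0, 'light'), (159.0, 'dark')]
pad 0 [(80.5, 'light'), (123.0, 'dark'), (143.0, 'light'), (158.5, 'dark')]
[525.73299061 138.83158684 130.36491107] [3.13719374 0.00615989 1.63447376] [-1.50683953 -3.92188328  4.21182131] 12.954450364675278
```

```bash
python3 -m jog '{"xyz":[[-0.02,0.3,-0.05],[-0.02,0.25,-0.05],[0,0.1,0],[0,0,0]],"angular":[[0.03,0,0],[0,0,0],[0,0,0],[0,0,0]]}' 1
python3 - <<'E'
from jaw import *
im=snap('top','p2',(270,180,350,230),7); jawpad(im)
o=bot.get_obs();print(o['tool_pos'],o['tcp_rot'],o['contact_force'],o['grip_width'])
E
```

```text
time: 23.15
tool_pos: [525.5, 141.5, 129.9]
tcp_rot: [3.138, 0.022, 1.634]
contact_force: [-0.9, -2.5, 2.8]
grip_width: 13.0
jaw 14 [(74.5, 'light'), (125.5, 'dark'), (144.0, 'light'), (160.0, 'dark'), (166.0, 'light'), (171.5, 'dark')]
jaw -14 [(74.5, 'light'), (124.5, 'dark'), (144.5, 'light'), (159.0, 'dark')]
pad 12 [(75.0, 'light'), (125.5, 'dark'), (144.0, 'light'), (159.5, 'dark'), (167.0, 'light'), (170.5, 'dark')]
pad -12 [(76.5, 'light'), (123.5, 'dark'), (144.5, 'light'), (159.0, 'dark')]
pad 0 [(75.0, 'light'), (125.5, 'dark'), (146.0, 'light'), (158.5, 'dark')]
[525.48307825 141.55485016 129.9307503 ] [3.13836482 0.02184201 1.63418746] [-1.02965812 -4.52986227  4.03999663] 12.733878107359317
```

View pics/p2.png

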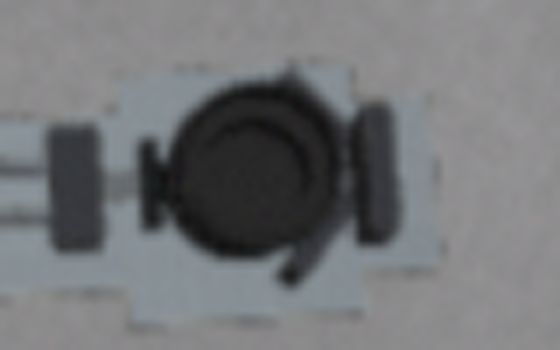

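```bash
python3 -m jog '{"xyz":[[0,0.45,-0.05],[0,0.4,-0.05],[0,0.25,0],[0,0.2,0]],"angular":[[0.2,0,0],[0.1,0,0],[0.05,0,0],[0.05,0,0]]}' 1
python3 - <<'E'
from jaw import *
im=snap('top','p3',(270,180,350,230),7); jawpad(im)
o=bot.get_obs();print(o['tool_pos'],o['tcp_rot'],o['contact_force'],o['grip_width'])
E
```

```text
time: 23.6
tool_pos: [524.4, 153.5, 128.7]
tcp_rot: [-3.141, 0.004, 1.634]
contact_force: [-2.1, -17.4, 4.3]
grip_width: 13.2
jaw 14 [(63.5, 'light'), (129.5, 'dark'), (148.5, 'light'), (160.0, 'dark'), (166.5, 'light'), (171.5, 'dark')]
jaw -14 [(62.0, 'light'), (129.5, 'dark'), (148.5, 'light'), (159.0, 'dark')]
pad 12 [(64.0, 'light'), (129.5, 'dark'), (148.5, 'light'), (159.5, 'dark'), (167.5, 'light'), (170.0, 'dark')]
pad -12 [(64.0, 'light'), (129.0, 'dark'), (148.5, 'light'), (159.0, 'dark')]
pad 0 [(64.0, 'light'), (130.0, 'dark'), (150.5, 'light'), (158.5, 'dark')]
[524.45245943 153.54201923 128.7149604 ] [-3.14121673  0.00418263  1.63390615] [ -1.89404261 -18.22089605   4.98346998] 13.287008619956191
```

```bash
python3 - <<'E'
from jaw import *
for i in range(6):
    im=snap('side','q1',(240,180,330,290),5)
    o=bot.get_obs();print(o['time'],o['tool_pos'].round(2),o['contact_force'].round(1),o['dq'].round(3).tolist())
im=snap('top','q2',(230,170,350,240),5); jawpad(im)
for z in (100,104,108): 
    a=np.linspace(0,6.28,60); p=proj('side',np.c_[539+31*np.cos(a),-70+31*np.sin(a),0*a+z]); print(z,p.min(0),p.max(0))
E
```

```text
23.7 [524.49 153.58 128.74] [ -2.2 -17.3   4.4] [-0.001, -0.001, 0.002, 0.005, -0.0, -0.002]
23.75 [524.46 153.55 128.71] [ -3.2 -17.8   5.5] [-0.003, 0.0, 0.001, 0.003, -0.0, -0.002]
23.8 [524.46 153.56 128.72] [ -1.6 -17.2   4.7] [-0.0, -0.0, 0.0, 0.001, -0.001, 0.001]
23.85 [524.47 153.58 128.73] [ -2.3 -18.9   6.2] [0.001, -0.002, 0.003, -0.0, 0.0, 0.001]
23.9 [524.47 153.57 128.71] [ -2.4 -16.7   5.9] [0.0, -0.001, -0.001, 0.001, 0.001, 0.0]
23.95 [524.46 153.57 128.71] [ -1.5 -17.1   5.6] [-0.0, 0.001, 0.001, 0.001, 0.0, -0.0]
jaw 14 [(63.5, 'light'), (129.5, 'dark'), (148.5, 'light'), (160.0, 'dark'), (166.5, 'light'), (171.5, 'dark')]
jaw -14 [(63.5, 'light'), (129.5, 'dark'), (148.5, 'light'), (159.0, 'dark')]
pad 12 [(64.0, 'light'), (129.0, 'dark'), (148.5, 'light'), (159.5, 'dark'), (167.5, 'light'), (170.0, 'dark')]
pad -12 [(64.0, 'light'), (129.0, 'dark'), (148.5, 'light'), (159.0, 'dark')]
pad 0 [(64.0, 'light'), (130.0, 'dark'), (150.5, 'light'), (158.5, 'dark')]
100 [278.71332558 238.97251509] [303.07671781 257.09717282]
104 [278.6593223  237.90976736] [303.08730452 256.03467312]
108 [278.60503198 236.84149563] [303.09794757 254.96639593]
```

View pics/q1.png

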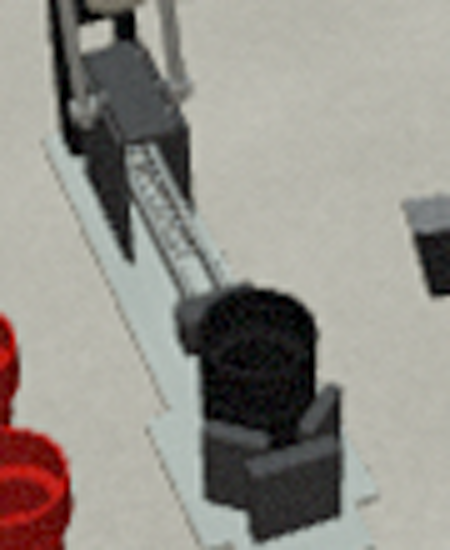

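View pics/q2.png

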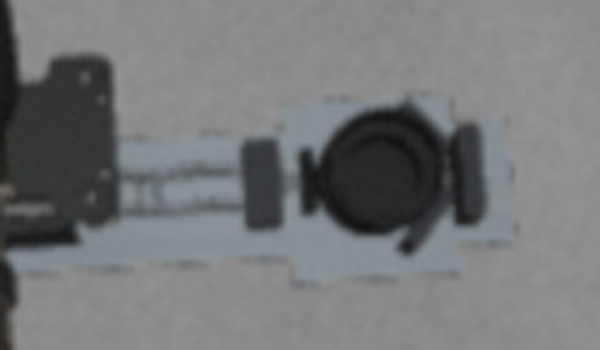

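```bash
python3 - <<'E'
from plant import bot
print(bot.close_job()); o=bot.get_obs(); print(o['time'],o['tool_pos'],o['grip_width'],o['contact_force'])
E
```

```text
the job is handed in; nothing more can be done
None
the job is handed in; nothing more can be done
```

I nested the spare beaker in the one in the clamp and let go. I then gripped the crossbar and pumped it twice, and handed the job in at about 24 s, still pulling with the trigger back.

**Last checks:**
- **Pad:** the gap between jaw and pad in the top view went from 20.6 mm to 10.7 mm, so the pad is about 10 mm in. It read the same in two pictures 0.4 s apart.
- **Crossbar:** the finger opening stayed steady at about 13 mm on the 14 mm bar (the readings run 1–2 mm low). The force on the tool, about 17–18 N, held steady against the pull.
- **Beakers:** the upper rim in the side view sits where a fully seated beaker's should, and both look upright. I did not measure how well it is centred. I relied on the seating height and the 3 mm of play.

**What went wrong or disagreed:**
- My first attempt to grip the spare beaker closed on nothing. The fingertips appear to sit roughly 26–40 mm higher than the reported tool height, as seen in the camera views. I went about 25 mm lower, gripped it there, and allowed for the difference from then on.
- At the end of the pull the trigger was about at its back stop, so part of the 17–18 N may be the stop. About 12 N was expected for the pad alone.
- I did not re-measure the other things on the table. No contact with them was seen or felt.

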